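Clear the pile off the card box and put each thing back in its tray

TASK

Things have been piled on the card box, so that it cannot be opened. Take the pile apart and set each thing down gently, the way up it was, in the middle of the plastic tray made for it, square with the tray and flat on its floor: the bottle in the round dish, the eraser in the small oblong tray, the note pad in the square tray and the card box itself in the long tray. Do not shift the hole punch or the glue stick.

Things in the scene. Friction and masses are not known exactly. Their poses are not given: they have to be found in the camera images.
- card_box: Green closed steel card index box, the foot of the pile, standing on the desk: 138 long (its x axis) x 69 wide (y) x 78 high, lid fixed shut, 0.27 to 0.53 kg. Origin: centre of its underside; z up. To be gripped across its 69 mm width, at its middle, once nothing stands on it.
- note_pad: Yellow sticky-note pad, 62 x 62, 12 thick (its upper sheets curl up a little higher at one edge), lying on the card box's lid towards the box's -x end. Origin: centre of its underside; x and y along its sides. About 20 mm of bare lid lie between it and the bottle.
- bottle: Small closed upright bottle: body 30 in diameter up to 41 above its foot, black cap of 19 diameter from there to 65; standing on the card box's lid, towards the box's +x end. Origin: centre of its underside; z up along the bottle.
- rubber_eraser: Pink eraser, 22 wide (x) x 55 long (y) x 12 high, lying on top of the note pad at any angle. Origin: centre of its underside; z up.
- long_tray: Long grey plastic tray fixed to the desk, 170 (x) x 84 (y), floor 4 thick; raised ends 10 high (6 above the floor) across its x ends, 160 apart inside; long sides open. Place of the card box, whose x axis shall lie along the tray's x axis, either way round. Origin: centre of its underside.
- square_tray: Square grey plastic tray fixed to the desk, 90 x 90, floor 4 thick; raised corners 10 high, 80 apart inside, each reaching 16 along the sides, so that the middle 58 of every side is open. Place of the note pad, any side forward. Origin: centre of its underside; axes along its sides.
- small_tray: Small oblong grey plastic tray fixed to the desk, 42 (x) x 84 (y), floor 4 thick; raised ends 10 high across its y ends, 74 apart inside; long sides open. Place of the eraser, whose y axis shall lie along the tray's y axis, either way round. Origin: centre of its underside.
- round_dish: Round grey plastic dish fixed to the desk, 58 in diameter and 9 high, inside 48 wide, floor 4 thick. Place of the bottle. Origin: centre of its underside.
- hole_punch: Dark grey two-hole punch, 46 (x) x 115 (y) x 62 high, loose on the desk among the trays; to be left alone. Origin: centre of its underside.
- glue_stick: Upright glue stick, 24 in diameter, 88 high, loose on the desk among the trays; to be left alone. Origin: centre of its underside.

How it is judged:
By the outcome, as a careful person would: the job done as asked, in the order asked, and still so for the second after the job is handed in, with the robot touching nothing.
It also fails if it takes over 125 s, if anything falls off the work surface, if the arm or the gripper's body presses on something with over 40 N, if the wrist force passes 120 N, or if a joint passes its speed limit or range.

ROBOT

A 6-joint arm with a two-finger parallel gripper is mounted at the origin on a cart in front of the work surface, level with it; the furniture and walls round the work are solid. World frame = base frame: x ahead of the robot, y to its left, z up, the work surface at z = 0. Lengths are in m, angles in rad, forces in N, time in s.
With the tool pointing down it reaches from about 0.35 to 0.975 m from the base axis. Payload 4.9 kg.
Tool frame: the origin (TCP) lies at the very end of the fingers, on their centre line; the grasp point (between the pads) lies 19 mm behind it; z points along the fingers, y is the line along which they close (so a half turn about z gives the same grasp; the last joint's range is limited). The gripper opens to 85 mm and grips with 20 to 120 N. Pads are 22 mm wide; open, the fingers measure 114 mm over their backs; the gripper's body (76 mm by 85 mm) begins 54 mm behind the grasp point. The pads swing forward as they close: fully open they stand 13 mm farther back than shut.
Start: joints at [-0.119, 0.053, 1.613, -0, 1.476, -0.119], TCP at [0.625, 0, 0.192] pointing down, gripper open.
Joint ranges: [-3.01, 3.01], [-1.01, 2.22], [0.06, 2.58], [-1.02, 4.17], [0.09, 2.62], [-3.14, 3.14]. Speed limits (rad/s): [2.57, 2.57, 3.14, 3.14, 3.14, 3.14].

INTERFACE

Orientations are given as a unit quaternion [w, x, y, z].
In Python, from plant import state, optics, ticket, nets gives the robot as it stands. The module is installed in compiled form; this text tells all that it offers.
- The arm moves only by the shell command python3 -m inch 'ROWS' [OPENING]. ROWS is JSON, a list of rows, each an object of numbers: "dx", "dy", "dz": the shift along the tool's x, y, z as a fraction of full scale; "rx", "ry", "rz": the turn, a rotation vector about the tool's x, y, z as a fraction of full scale. In form: [{"dx": .., "dy": .., "dz": .., "rx": .., "ry": .., "rz": ..}, ...]. A call has 1 to 5 rows; each row is the pose to reach, as a shift and turn from the pose commanded when the call began, along the tool's axes at that moment; what a row does not reach only later rows make up. Full scale, the value 1, is 0.8 m for a shift and 1.5 rad for a turn. A row lasts 1/10 s, in which the tool goes at most 50 mm and 8.59 degrees, less where a joint would pass 70% of its speed; a pose out of reach is approached as far as the arm can. A call with a number of a shift or a turn outside -1 to 1 is refused whole. A call with a gripper value outside its range is refused whole. OPENING is the opening, from -1 (shut) to 1 (fully open), set as the call begins (- or left out, the last holds). The fingers move at their own pace and stop on an object; the grip force is fixed at half the most. Time passes only in rows, so rows that repeat a pose let the fingers close. It gives the time, the measured TCP pose, the force, the opening and the grip force at its end, in the units of the state.
- state(): the state, without advancing time (a new reading comes with each control period).
- optics.grab_frame(name): name is "scene" or "side" or "wrist"; returns the picture (480x640x3 uint8, red, green, blue); there is no depth.
- optics.camera_info(name): a dict with "fx", "fy", "cx", "cy" (pixels), "R" (3x3) and "t" (3): a world point X has camera coordinates R X + t. Camera axes: x right, y down, z forward; pixel columns grow to the right and rows downward; lengths in m; the calibration is good to about 2 mm. A picture is of the moment at which its call begins: read the wrist's pose just before it. camera_info takes no time and is no camera call; for the wrist camera it gives the pose at the moment of the call.
- ticket.job_done(): hands the job in; it is judged then, once.
Trained networks look in the newest picture that a camera, given by its name, has taken for a name from the list of things; names that differ only in an ending like _2 or _b are one class to them, and where a whole thing is asked for, a point or a joint stands for the part that bears it (a point fixed in the world has none). Each returns a list of dicts, best first, with "confidence" (0 to 1); they miss things now and then, are a little off and sometimes report something else, mostly with a low value. They report only what shows in the picture. A call takes as long as a camera call.
- nets.boxes_of(camera, name): "bbox" ([centre column, centre row, width, height] in pixels, round what is visible of it).
- nets.outline_of(camera, name): "pixels" (480x640 bool, what is visible of it) and "bbox" ([centre column, centre row, width, height] in pixels, round what is visible of it).
The state is a dict: "time": time; "joint_pos": joint angles; "joint_vel": joint speeds; "joint_efforts": joint torques, N m; "tool_pos": TCP position; "tool_rot": TCP orientation; "contact_force": force on the tool from outside, world axes, zero at the start; "ft_torque": the same for the moment, N m; "gripper_width": opening from 0.0 (shut) to 1.0 (fully open); "grasp_force": force on a finger pad.
Only numpy, scipy, OpenCV 4.12 (cv2) and the standard library are available. Lean on these libraries where they do the work, as an engineer would, in place of code of your own. Each camera call takes 0.05 s, during which the arm holds its last target. There are 200 camera calls.

## Working session

There is one attempt and no reset: what is moved stays moved. The work goes in short steps, Python scripts to look and compute and a shell command to move; the robot and the scene stay as the last step left them, time stands still between calls to the robot, and variables do not carry over. Pictures are saved under pics/ and viewed, at most 14 in all, crops included, and the job is handed in when it is done.

```bash
mkdir -p pics; python3 - <<'E'
from plant import state, optics, ticket, nets
import cv2,numpy as np
s=state();print({k:np.round(v,3).tolist() for k,v in s.items()})
for c in ("scene","side"):
    f=optics.grab_frame(c);cv2.imwrite(f"pics/{c}0.png",f[:,:,::-1])
    i=optics.camera_info(c);R=np.array(i["R"]);print(c,i["fx"],i["cx"],i["cy"],"pos",np.round(-R.T@np.array(i["t"]),3),"fwd",R[2].round(2))
    for n in "card_box note_pad bottle rubber_eraser long_tray square_tray small_tray round_dish hole_punch glue_stick".split():
        print(c,n,[(np.round(d["bbox"]).tolist(),round(d["confidence"],2)) for d in nets.boxes_of(c,n)][:2])
E
```

```text
{'time': 0.0, 'joint_pos': [-0.119, 0.053, 1.614, 0.0, 1.476, -0.119], 'joint_vel': [0.0, 0.0, -0.001, 0.002, 0.001, 0.001], 'joint_efforts': [0.0, -39.367, -37.018, -0.0, 0.007, -0.0], 'tool_pos': [0.624, 0.0, 0.19], 'tool_rot': [-0.001, 0.707, 0.707, -0.001], 'contact_force': [-0.043, 0.959, 0.119], 'ft_torque': [0.04, -0.004, 0.02], 'grasp_force': 0.0, 'gripper_width': 0.999}
scene 481.9158119967207 318.6212165001756 239.65380888749874 pos [0.049 0.993 0.842] fwd [ 0.39 -0.72 -0.58]
scene card_box [([307.0, 352.0, 65.0, 61.0], 0.86), ([344.0, 242.0, 37.0, 23.0], 0.16)]
scene note_pad [([315.0, 320.0, 39.0, 30.0], 0.8)]
scene bottle [([292.0, 330.0, 13.0, 28.0], 0.83)]
scene rubber_eraser [([318.0, 320.0, 18.0, 13.0], 0.58), ([368.0, 204.0, 42.0, 31.0], 0.36)]
scene long_tray [([368.0, 207.0, 44.0, 29.0], 0.92)]
scene square_tray [([346.0, 246.0, 35.0, 25.0], 0.89)]
scene small_tray [([278.0, 258.0, 16.0, 19.0], 0.7)]
scene round_dish [([327.0, 293.0, 21.0, 18.0], 0.63)]
scene hole_punch [([264.0, 306.0, 25.0, 52.0], 0.82)]
scene glue_stick [([392.0, 216.0, 7.0, 26.0], 0.49)]
side 550.589399388898 323.53714411532474 238.3280180291191 pos [0.354 0.897 0.804] fwd [ 0.19 -0.76 -0.63]
side card_box [([355.0, 395.0, 70.0, 106.0], 0.76), ([366.0, 360.0, 51.0, 46.0], 0.32)]
side note_pad []
side bottle [([350.0, 391.0, 22.0, 38.0], 0.97), ([366.0, 362.0, 52.0, 47.0], 0.68)]
side rubber_eraser [([368.0, 362.0, 37.0, 11.0], 0.65)]
side long_tray [([358.0, 188.0, 41.0, 41.0], 0.67)]
side square_tray [([347.0, 244.0, 45.0, 32.0], 0.95)]
side small_tray []
side round_dish [([345.0, 314.0, 30.0, 23.0], 0.92)]
side hole_punch [([282.0, 349.0, 28.0, 73.0], 0.73)]
side glue_stick [([398.0, 196.0, 10.0, 34.0], 0.57)]
```

View pics/scene0.png

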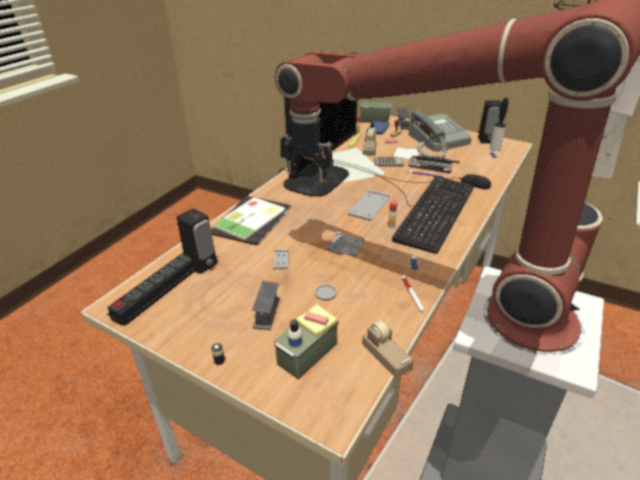

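View pics/side0.png

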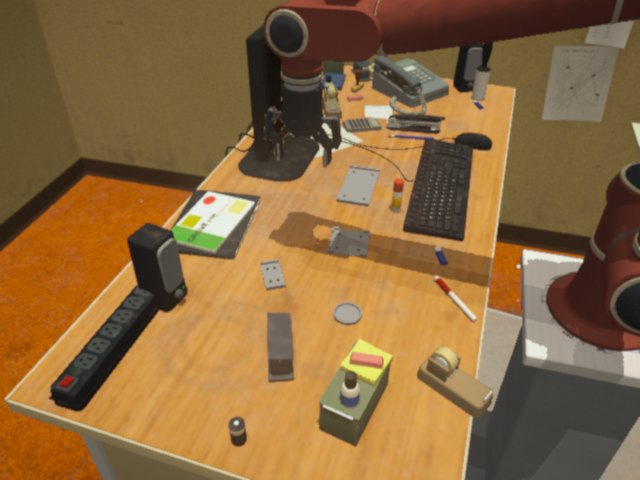

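The pile is at about (355,395) in the side view. The dish is at (347,314), the square tray at (348,243), the small tray at (272,275), the long tray at (360,185), the glue stick at (398,194) and the punch at (281,347). The nets agree with both pictures.

```bash
cat > h.py <<'E'
from plant import state, optics, ticket, nets
import cv2,numpy as np
from scipy.spatial.transform import Rotation as Ro
def bp(i,u,v,z):
    R=np.array(i["R"]);c=-R.T@np.array(i["t"])
    d=R.T@np.stack([(np.asarray(u,float)-i["cx"])/i["fx"],(np.asarray(v,float)-i["cy"])/i["fy"],np.ones_like(np.asarray(u,float))])
    return (c[:,None]+d.reshape(3,-1)*((z-c[2])/d.reshape(3,-1)[2]))[:2].T
def shape(cam,n,z,i,k=0):
    """mask back-projected to height z: min-area rect centre, size, long-side angle(deg)"""
    L=nets.outline_of(cam,n)
    if len(L)<=k: return None
    m=L[k]["pixels"].astype(np.uint8)
    cs,_=cv2.findContours(m,cv2.RETR_EXTERNAL,cv2.CHAIN_APPROX_NONE)
    p=max(cs,key=cv2.contourArea).reshape(-1,2)
    w=bp(i,p[:,0],p[:,1],z)
    (c,s,a)=cv2.minAreaRect((w*1000).astype(np.float32))
    if s[0]<s[1]: a+=90;s=s[::-1]
    return np.round(c,1).tolist(),np.round(s,1).tolist(),round((a+90)%180-90,1),round(L[k]["confidence"],2)
E
python3 - <<'E'
from h import *
Z=dict(card_box=.05,note_pad=.09,bottle=.11,rubber_eraser=.102,long_tray=.005,square_tray=.005,small_tray=.005,round_dish=.008,hole_punch=.03,glue_stick=.044)
for c in ("scene","side"):
    optics.grab_frame(c);i=optics.camera_info(c)
    for n,z in Z.items(): print(c,n,shape(c,n,z,i))
f=optics.grab_frame("wrist");cv2.imwrite("pics/w0.png",f[:,:,::-1])
i=optics.camera_info("wrist");R=np.array(i["R"]);print(i["fx"],-R.T@np.array(i["t"]),R.round(2))
E
```

```text
scene card_box ([429.0, 357.5], [180.9, 115.3], 78.3, 0.63)
scene note_pad ([419.2, 328.3], [72.2, 71.0], -18.5, 0.8)
scene bottle ([431.8, 400.6], [79.1, 26.6], -59.0, 0.74)
scene rubber_eraser ([417.8, 333.0], [56.0, 27.5], 6.2, 0.51)
scene long_tray ([563.5, -306.9], [188.6, 88.8], -89.8, 0.82)
scene square_tray ([536.8, -69.7], [100.7, 92.9], -84.4, 0.75)
scene small_tray ([669.3, 80.4], [99.2, 46.6], -59.1, 0.75)
scene round_dish None
scene hole_punch ([587.9, 282.4], [172.3, 60.7], -65.9, 0.87)
scene glue_stick ([454.4, -234.7], [154.8, 23.4], -70.8, 0.54)
side card_box ([437.3, 366.6], [160.2, 87.8], 77.5, 0.88)
side note_pad ([424.5, 326.8], [71.2, 65.8], 71.8, 0.65)
side bottle ([437.0, 397.6], [68.7, 29.9], -78.2, 0.79)
side rubber_eraser ([422.7, 331.8], [53.2, 27.4], 2.0, 0.67)
side long_tray ([566.7, -311.4], [182.5, 84.8], -89.6, 0.91)
side square_tray ([431.8, 258.7], [80.1, 74.8], 72.0, 0.6)
side small_tray ([672.6, 81.0], [94.2, 42.7], -61.4, 0.73)
side round_dish ([492.0, 151.3], [59.4, 56.0], -74.7, 0.91)
side hole_punch ([588.5, 280.7], [164.5, 48.9], -70.0, 0.82)
side glue_stick ([454.7, -233.2], [147.6, 25.0], -84.2, 0.59)
369.1404693597412 [0.62492115 0.07602799 0.37347522] [[ 1.    0.    0.  ]
 [ 0.   -0.95  0.3 ]
 [ 0.   -0.3  -0.95]]
```

View pics/w0.png

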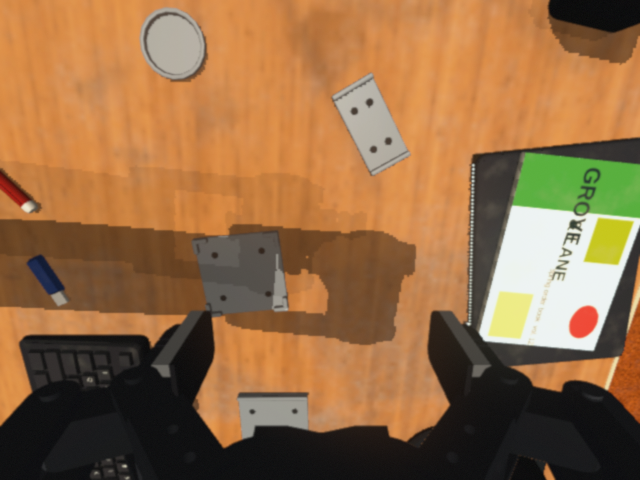

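The wrist view shows the dish at (173,44), the small tray at (371,124), the square tray at (241,272), and the near end of the long tray at (273,413). Image right is world +x and up is +y. I'll measure these trays now, then go over the pile.

```bash
python3 - <<'E'
from h import *
i=optics.camera_info("wrist");optics.grab_frame("wrist")
for n,z in dict(square_tray=.007,small_tray=.006,round_dish=.008).items(): print(n,shape("wrist",n,z,i),bp(i,[0],[0],0) if 0 else "")
E
python3 -m inch '[{"dx":0.0625,"dy":-0.03,"dz":-0.0125},{"dx":0.125,"dy":-0.06,"dz":-0.03},{"dx":0.17,"dy":-0.09,"dz":-0.05},{"dx":0.22,"dy":-0.11,"dz":-0.07},{"dx":0.26,"dy":-0.13,"dz":-0.09}]'
python3 -m inch '[{"dx":0.06,"dy":-0.03,"dz":-0.015},{"dx":0.12,"dy":-0.06,"dz":-0.03},{"dx":0.18,"dy":-0.09,"dz":-0.05},{"dx":0.24,"dy":-0.11,"dz":-0.07},{"dx":0.24,"dy":-0.11,"dz":-0.07}]'
python3 -m inch '[{},{},{}]'
python3 - <<'E'
from h import *
i=optics.camera_info("wrist");f=optics.grab_frame("wrist");cv2.imwrite("pics/w1.png",f[:,:,::-1])
for n,z in dict(card_box=.078,note_pad=.09,bottle=.143,rubber_eraser=.102,round_dish=.008,hole_punch=.06).items(): print(n,shape("wrist",n,z,i))
E
```

```text
square_tray ([539.9, -72.1], [92.7, 90.7], -84.1, 0.65) 
small_tray ([672.5, 79.3], [86.2, 43.3], -61.3, 0.56) 
round_dish ([493.5, 148.1], [58.0, 56.2], -28.2, 0.9) 
card_box None
note_pad None
bottle None
rubber_eraser None
round_dish ([493.4, 148.1], [58.1, 57.2], -0.3, 0.88)
hole_punch Nonevalidation failed for argument at $[0]...
validation failed for argument at $[0]...
validation failed for argument at $[0]...
```

View pics/w1.png

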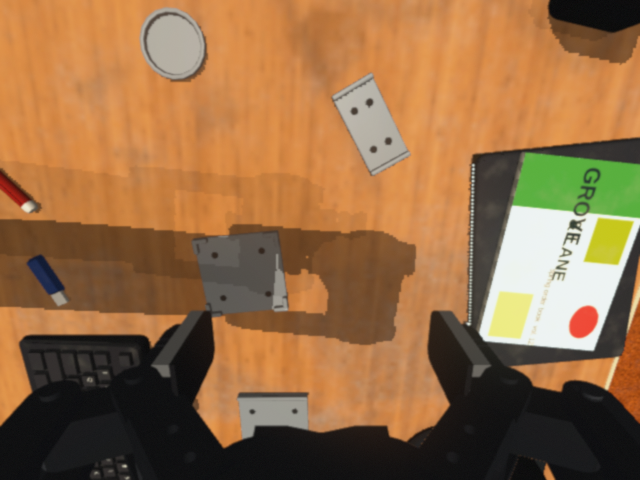

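The view is the same because the move was refused: every row needs all six keys. Retyping.

```bash

python3 -m inch '[{"dx":0.26,"dy":-0.13,"dz":-0.09,"rx":0,"ry":0,"rz":0},{"dx":0.26,"dy":-0.13,"dz":-0.09,"rx":0,"ry":0,"rz":0},{"dx":0.26,"dy":-0.13,"dz":-0.09,"rx":0,"ry":0,"rz":0},{"dx":0.26,"dy":-0.13,"dz":-0.09,"rx":0,"ry":0,"rz":0},{"dx":0.26,"dy":-0.13,"dz":-0.09,"rx":0,"ry":0,"rz":0}]'
python3 -m inch '[{"dx":0.24,"dy":-0.11,"dz":-0.07,"rx":0,"ry":0,"rz":0},{"dx":0.24,"dy":-0.11,"dz":-0.07,"rx":0,"ry":0,"rz":0},{"dx":0.24,"dy":-0.11,"dz":-0.07,"rx":0,"ry":0,"rz":0},{"dx":0.24,"dy":-0.11,"dz":-0.07,"rx":0,"ry":0,"rz":0},{"dx":0.24,"dy":-0.11,"dz":-0.07,"rx":0,"ry":0,"rz":0}]'
python3 -m inch '[{"dx":0,"dy":0,"dz":0,"rx":0,"ry":0,"rz":0},{"dx":0,"dy":0,"dz":0,"rx":0,"ry":0,"rz":0}]'
python3 - <<'E'
from h import *
i=optics.camera_info("wrist");f=optics.grab_frame("wrist");cv2.imwrite("pics/w2.png",f[:,:,::-1])
for n,z in dict(card_box=.078,note_pad=.09,bottle=.143,rubber_eraser=.102,round_dish=.008,hole_punch=.06).items(): print(n,shape("wrist",n,z,i))
E
```

```text
time: 3.3
tool_pos: [0.5199, 0.2098, 0.2647]
tool_rot: [0.0, 0.707, 0.707, 0.001]
contact_force: [0.1, 0.5, -0.1]
gripper_width: 0.996
grasp_force: 0.0
time: 3.8
tool_pos: [0.4312, 0.4036, 0.3215]
tool_rot: [-0.0, 0.706, 0.709, 0.001]
contact_force: [0.7, -0.6, 0.0]
gripper_width: 0.996
grasp_force: 0.0
time: 4.0
tool_pos: [0.4329, 0.3999, 0.3193]
tool_rot: [0.0, 0.707, 0.707, -0.0]
contact_force: [-0.4, -0.9, -0.2]
gripper_width: 0.998
grasp_force: 0.0
card_box ([441.8, 386.4], [81.1, 71.0], 76.5, 0.94)
note_pad ([424.8, 323.2], [65.8, 61.6], 72.7, 0.94)
bottle ([435.5, 404.7], [30.1, 28.1], 45.1, 0.56)
rubber_eraser ([424.2, 329.0], [53.9, 23.6], 4.9, 0.86)
round_dish ([492.4, 150.5], [58.7, 55.6], -89.0, 0.89)
hole_punch ([580.4, 292.3], [133.8, 51.0], -69.6, 0.74)
```

View pics/w2.png

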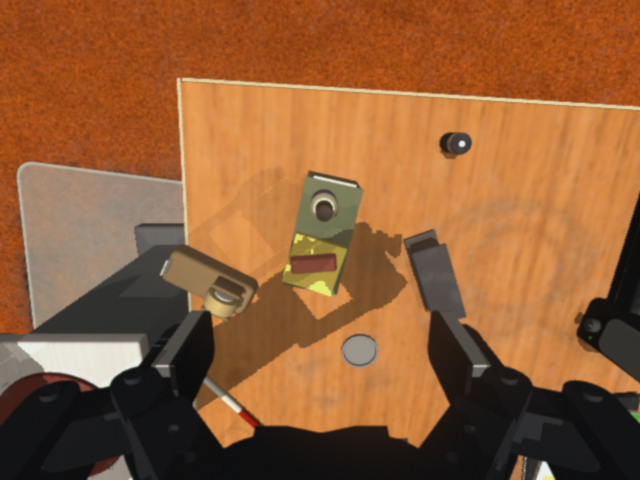

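The pile shows at (325,235): the bottle cap at (324,211), the eraser at (314,264), the pad at (317,264), with the box axis tilted about 13° from image vertical. Next I align the tool, go over the bottle and look from closer.

```bash

python3 -m inch '[{"dx":0.01,"dy":0.0,"dz":0.1,"rx":0,"ry":0,"rz":0.08},{"dx":0.01,"dy":0,"dz":0.1,"rx":0,"ry":0,"rz":0.157},{"dx":0.01,"dy":0,"dz":0.1,"rx":0,"ry":0,"rz":0.157},{"dx":0.01,"dy":0,"dz":0.1,"rx":0,"ry":0,"rz":0.157},{"dx":0.01,"dy":0,"dz":0.1,"rx":0,"ry":0,"rz":0.157}]'
python3 - <<'E'
from h import *
print({k:np.round(state()[k],4).tolist() for k in("tool_pos","tool_rot")})
i=optics.camera_info("wrist");f=optics.grab_frame("wrist");cv2.imwrite("pics/w3.png",f[:,:,::-1])
for n,z in dict(card_box=.078,note_pad=.09,bottle=.119,rubber_eraser=.102).items(): print(n,shape("wrist",n,z,i))
E
```

```text
time: 4.85
tool_pos: [0.4342, 0.4086, 0.2425]
tool_rot: [0.0, 0.785, 0.62, 0.002]
contact_force: [0.6, -0.0, 0.2]
gripper_width: 1.0
grasp_force: 0.0
{'tool_pos': [0.4342, 0.4086, 0.2425], 'tool_rot': [0.0001, 0.7849, 0.6197, 0.0021]}
card_box ([441.6, 386.6], [87.2, 68.9], 77.6, 0.87)
note_pad ([424.5, 323.4], [70.0, 63.3], 72.6, 0.7)
bottle ([436.8, 400.1], [38.2, 28.4], 76.6, 0.94)
rubber_eraser ([425.0, 329.7], [52.5, 22.9], 4.1, 0.88)
```

View pics/w3.png

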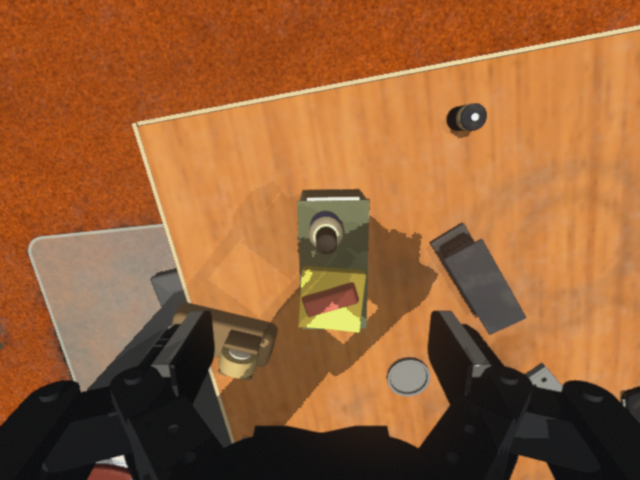

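The box is now upright in the image, with its lid over cols 298–369. The far lid edge is at row 200, the cap centre near (326,240), the body top ring near (326,229), the pad at (333,300) and the eraser at (330,299).

```bash
python3 - <<'E'
from h import *
i=optics.camera_info("wrist")
print("cap",bp(i,[326],[240],.143)," body",bp(i,[326],[229],.119))
print("lid far corners",bp(i,[298.5,369.5],[200.5,200.5],.078))
a,b=bp(i,[298.5,369.5],[200.5,200.5],.078); m=(a+b)/2; print(np.hypot(*(b-a)),np.degrees(np.arctan2(*(b-a)[::-1])))
t=np.radians(77);print("box centre", m-.069*np.array([np.cos(t),np.sin(t)]))
Rt=Ro.from_quat(np.roll(state()["tool_rot"],-1)).as_matrix();p=state()["tool_pos"]
print("tool axes",Rt.round(3).tolist())
g=bp(i,[326],[240],.143)[0];print("tool shift to cap",(Rt.T@np.array([g[0]-p[0],g[1]-p[1],0])).round(4))
E
```

```text
cap [[0.43611233 0.40002934]]  body [[0.43707734 0.40252646]]
lid far corners [[0.41630689 0.42494009]
 [0.48152695 0.40934315]]
0.06705908276607524 -13.449307614071696
box centre [0.4333953  0.34991008]
tool axes [[0.233, 0.972, 0.002], [0.972, -0.233, 0.001], [0.002, 0.002, -1.0]]
tool shift to cap [-0.0075  0.0044 -0.    ]
```

```bash

python3 -m inch '[{"dx":-0.0085,"dy":0.005,"dz":0.03,"rx":0,"ry":0,"rz":0},{"dx":-0.0085,"dy":0.005,"dz":0.08,"rx":0,"ry":0,"rz":0},{"dx":-0.0085,"dy":0.005,"dz":0.13,"rx":0,"ry":0,"rz":0},{"dx":-0.0085,"dy":0.005,"dz":0.17,"rx":0,"ry":0,"rz":0},{"dx":-0.0085,"dy":0.005,"dz":0.191,"rx":0,"ry":0,"rz":0}]'
python3 -m inch '[{"dx":0,"dy":0,"dz":0,"rx":0,"ry":0,"rz":0},{"dx":0,"dy":0,"dz":0,"rx":0,"ry":0,"rz":0},{"dx":0,"dy":0,"dz":0,"rx":0,"ry":0,"rz":0}]'
python3 - <<'E'
from h import *
f=optics.grab_frame("wrist");g=optics.grab_frame("side");cv2.imwrite("pics/w4.png",np.hstack([f[150:,120:520,::-1],g[250:,200:520,::-1].repeat(1,1)][:1]+[cv2.resize(g[300:465,260:460],(400,330))[:,:,::-1]]))
E
```

```text
time: 5.6
tool_pos: [0.4337, 0.3993, 0.0835]
tool_rot: [-0.0, 0.785, 0.619, -0.002]
contact_force: [-0.8, 0.3, -0.1]
gripper_width: 0.999
grasp_force: 0.0
time: 5.9
tool_pos: [0.4369, 0.4016, 0.0896]
tool_rot: [0.0, 0.785, 0.619, 0.002]
contact_force: [0.1, -0.1, 0.6]
gripper_width: 1.0
grasp_force: 0.0
```

View pics/w4.png

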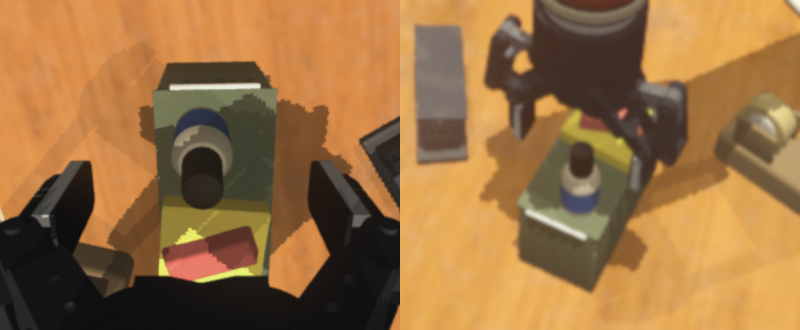

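```bash
cat >> h.py <<'E'
def pr(i,X):
    c=np.array(i["R"])@np.array(X)+np.array(i["t"]);return [round(float(i["fx"]*c[0]/c[2]+i["cx"]),1),round(float(i["fy"]*c[1]/c[2]+i["cy"]),1)]
E
python3 - <<'E'
from h import *
for c in("wrist","side"):
    i=optics.camera_info(c)
    for z in(.09,.103,.119,.143): 
        u=pr(i,[.437,.4016,z]);print(c,z,u,"crop",[u[0]-120,u[1]-150] if c=="wrist" else [400+(u[0]-260)*2,(u[1]-300)*2])
    for s in(-1,1): u=pr(i,np.array([.437,.4016,.103])+s*.0425*np.array([.972,-.233,0]));print(c,"tip",[u[0]-120,u[1]-150] if c=="wrist" else [400+(u[0]-260)*2,(u[1]-300)*2])
E
```

```text
wrist 0.09 [321.2, 279.1] crop [201.2, 129.10000000000002]
wrist 0.103 [321.3, 289.2] crop [201.3, 139.2]
wrist 0.119 [321.5, 303.7] crop [201.5, 153.7]
wrist 0.143 [321.8, 331.1] crop [201.8, 181.10000000000002]
wrist tip [115.6, 139.3]
wrist tip [286.9, 139.2]
side 0.09 [348.0, 398.4] crop [576.0, 196.79999999999995]
side 0.103 [348.3, 393.2] crop [576.6, 186.39999999999998]
side 0.119 [348.7, 386.8] crop [577.4, 173.60000000000002]
side 0.143 [349.4, 376.7] crop [578.8, 153.39999999999998]
side tip [628.2, 209.79999999999995]
side tip [527.0, 164.0]
```

```bash
python3 - <<'E'
from h import *
f=optics.grab_frame("wrist").copy();g=optics.grab_frame("side").copy()
T=np.array([.437,.4016,0]);y=np.array([.972,-.233,0])
def dr(im,c,sc,x0,y0):
    i=optics.camera_info(c)
    for z,col in((.09,(255,0,0)),(.103,(0,255,255)),(.135,(255,0,255))):
        for s in(-1,1):
            u=pr(i,T+s*.0425*y+[0,0,z]);cv2.circle(im,(int((u[0]-x0)*sc),int((u[1]-y0)*sc)),3,col,-1)
    return im
a=dr(cv2.resize(f[200:480,140:500],None,fx=1.1,fy=1.1),"wrist",1.1,140,200)
b=dr(cv2.resize(g[290:440,270:400],None,fx=3,fy=3),"side",3,270,290)
H=450;a=cv2.copyMakeBorder(a,0,H-a.shape[0],0,0,cv2.BORDER_CONSTANT)
cv2.imwrite("pics/w5.png",np.hstack([a,b])[:,:,::-1])
E
```

```text
(no output)
```

View pics/w5.png

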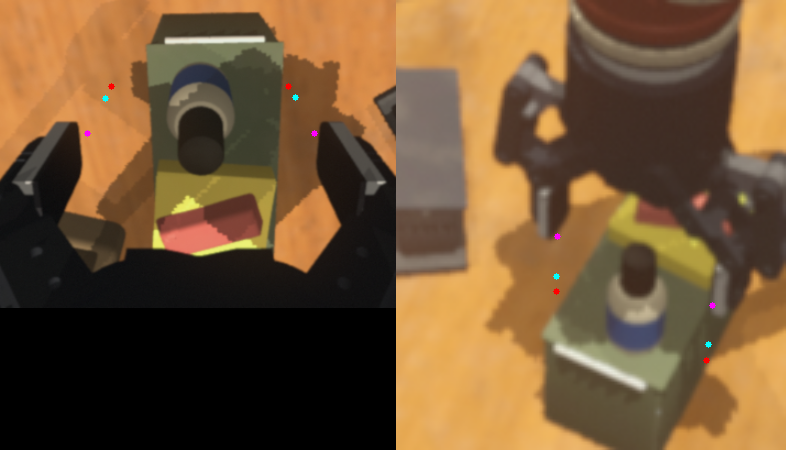

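The rendered fingertips sit higher than the stated TCP would put them: about z=.137 against .103. Closing here is harmless either way, and the opening will show what was gripped (30 mm body or 19 mm cap).

```bash

python3 -m inch '[{"dx":0,"dy":0,"dz":0,"rx":0,"ry":0,"rz":0},{"dx":0,"dy":0,"dz":0,"rx":0,"ry":0,"rz":0},{"dx":0,"dy":0,"dz":0,"rx":0,"ry":0,"rz":0},{"dx":0,"dy":0,"dz":0,"rx":0,"ry":0,"rz":0},{"dx":0,"dy":0,"dz":0,"rx":0,"ry":0,"rz":0}]' -1
python3 -m inch '[{"dx":0,"dy":0,"dz":0,"rx":0,"ry":0,"rz":0},{"dx":0,"dy":0,"dz":0,"rx":0,"ry":0,"rz":0},{"dx":0,"dy":0,"dz":0,"rx":0,"ry":0,"rz":0}]'
python3 - <<'E'
from h import *
f=optics.grab_frame("wrist").copy();g=optics.grab_frame("side").copy()
b=cv2.resize(g[290:440,270:400],None,fx=3,fy=3);a=cv2.resize(f[150:480,140:500],(393,360))
a=cv2.copyMakeBorder(a,0,90,0,0,cv2.BORDER_CONSTANT)
cv2.imwrite("pics/w6.png",np.hstack([a,b])[:,:,::-1])
E
```

```text
time: 6.6
tool_pos: [0.4354, 0.4005, 0.0868]
tool_rot: [0.0, 0.785, 0.619, 0.0]
contact_force: [-0.3, -0.4, 0.6]
gripper_width: 0.192
grasp_force: 58.5
time: 6.9
tool_pos: [0.4354, 0.4005, 0.0868]
tool_rot: [0.0, 0.785, 0.619, 0.0]
contact_force: [0.1, -0.2, 0.2]
gripper_width: 0.188
grasp_force: 58.6
```

View pics/w6.png

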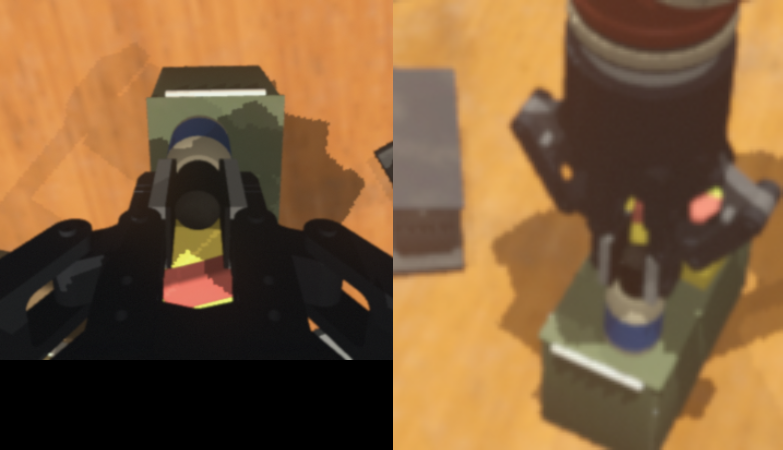

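The opening is 16–19 mm, so it holds the cap by its full length at 58 N, and the true fingertips are about 33 mm above the reported TCP. The grip is good. Next I lift, travel halfway and measure the dish from closer.

```bash

python3 -m inch '[{"dx":0,"dy":0,"dz":-0.015,"rx":0,"ry":0,"rz":0},{"dx":0,"dy":0,"dz":-0.04,"rx":0,"ry":0,"rz":0},{"dx":0,"dy":0,"dz":-0.07,"rx":0,"ry":0,"rz":0},{"dx":-0.02,"dy":0.01,"dz":-0.1,"rx":0,"ry":0,"rz":0},{"dx":-0.05,"dy":0.025,"dz":-0.11,"rx":0,"ry":0,"rz":0}]'
python3 -m inch '[{"dx":-0.035,"dy":0.017,"dz":0,"rx":0,"ry":0,"rz":0},{"dx":-0.07,"dy":0.035,"dz":0,"rx":0,"ry":0,"rz":0},{"dx":-0.1,"dy":0.05,"dz":0,"rx":0,"ry":0,"rz":0},{"dx":-0.12,"dy":0.059,"dz":0,"rx":0,"ry":0,"rz":0},{"dx":-0.12,"dy":0.059,"dz":0,"rx":0,"ry":0,"rz":0}]'
python3 -m inch '[{"dx":0,"dy":0,"dz":0,"rx":0,"ry":0,"rz":0},{"dx":0,"dy":0,"dz":0,"rx":0,"ry":0,"rz":0},{"dx":0,"dy":0,"dz":0,"rx":0,"ry":0,"rz":0}]'
cat >> h.py <<'E'
def ts(x,y,z):
    """tool-axis shift, in move units, to bring TCP to world x,y,z"""
    s=state();R=Ro.from_quat(np.roll(s["tool_rot"],-1)).as_matrix();d=R.T@(np.array([x,y,z])-s["tool_pos"])
    return "units",(d/.8).round(4).tolist()
E
python3 - <<'E'
from h import *
i=optics.camera_info("wrist");f=optics.grab_frame("wrist");print(state()["tool_pos"],state()["gripper_width"])
cv2.imwrite("pics/w7.png",f[:,:,::-1])
for n,z in dict(round_dish=.009,bottle=.119).items(): print(n,shape("wrist",n,z,i),nets.boxes_of("wrist",n)[:1])
print(ts(.493,.149,.1))
E
```

```text
time: 7.5
tool_pos: [0.4467, 0.3582, 0.1791]
tool_rot: [0.0, 0.785, 0.62, 0.003]
contact_force: [1.5, 0.1, -1.0]
gripper_width: 0.19
grasp_force: 58.6
time: 8.0
tool_pos: [0.4694, 0.2509, 0.1755]
tool_rot: [0.0, 0.786, 0.618, 0.0]
contact_force: [0.5, -0.5, -1.3]
gripper_width: 0.19
grasp_force: 58.6
time: 8.3
tool_pos: [0.4687, 0.2533, 0.1748]
tool_rot: [-0.0, 0.785, 0.62, 0.0]
contact_force: [-0.4, -1.0, -0.1]
gripper_width: 0.192
grasp_force: 58.6
[0.46867543 0.25329001 0.17475285] 0.1922683619439393
round_dish ([502.1, 155.2], [56.4, 35.4], -55.5, 0.78) [{'bbox': [373.8, 299.2, 39.0, 44.2], 'confidence': 0.89}]
bottle ([458.3, 206.9], [82.3, 41.6], 76.6, 0.55) [{'bbox': [325.1, 309.4, 56.5, 99.7], 'confidence': 0.92}]
('units', [-0.1192, 0.0597, 0.0933])
```

View pics/w7.png

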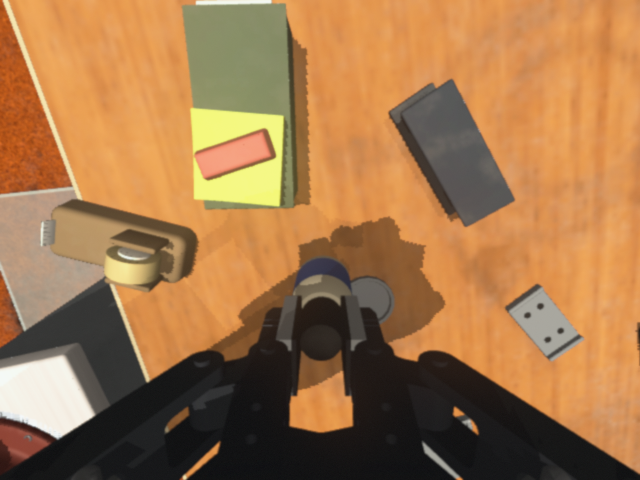

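The bottle is held upright (cap at 322,345), and the dish is half hidden at (372,299). The pad with the eraser on it is undisturbed. Checking the bottle's offset from the TCP.

```bash
python3 - <<'E'
from h import *
i=optics.camera_info("wrist")
print("cap",bp(i,[322],[343],.231),"bodyring",bp(i,[323],[304],.207),"cap z.231 of TCP",pr(i,[.4687,.2533,.231]),pr(i,[.4687,.2533,.207]),pr(i,[.4687,.2533,.166]))
print(ts(.4928,.1495,.025))
E
python3 -m inch '[{"dx":-0.03,"dy":0.015,"dz":0,"rx":0,"ry":0,"rz":0},{"dx":-0.06,"dy":0.03,"dz":0,"rx":0,"ry":0,"rz":0},{"dx":-0.09,"dy":0.045,"dz":0,"rx":0,"ry":0,"rz":0},{"dx":-0.1187,"dy":0.0593,"dz":0.03,"rx":0,"ry":0,"rz":0},{"dx":-0.1187,"dy":0.0593,"dz":0.06,"rx":0,"ry":0,"rz":0}]'
python3 -m inch '[{"dx":0,"dy":0,"dz":0.04,"rx":0,"ry":0,"rz":0},{"dx":0,"dy":0,"dz":0.07,"rx":0,"ry":0,"rz":0},{"dx":0,"dy":0,"dz":0.09,"rx":0,"ry":0,"rz":0},{"dx":0,"dy":0,"dz":0.1,"rx":0,"ry":0,"rz":0},{"dx":0,"dy":0,"dz":0.11,"rx":0,"ry":0,"rz":0}]'
python3 -m inch '[{"dx":0,"dy":0,"dz":0,"rx":0,"ry":0,"rz":0},{"dx":0,"dy":0,"dz":0,"rx":0,"ry":0,"rz":0},{"dx":0,"dy":0,"dz":0,"rx":0,"ry":0,"rz":0}]'
python3 - <<'E'
from h import *
print(ts(.4928,.1495,.0135)); g=optics.grab_frame("side");i=optics.camera_info("side")
cv2.imwrite("pics/s8.png",cv2.resize(g[200:360,270:430],None,fx=3.5,fy=3.5,interpolation=cv2.INTER_CUBIC)[:,:,::-1])
E
```

```text
cap [[0.46853101 0.24951867]] bodyring [[0.47014256 0.25403457]] cap z.231 of TCP [320.2, 334.6] [320.2, 306.1] [320.3, 272.3]
('units', [-0.1187, 0.0593, 0.1871])
time: 9.05
tool_pos: [0.4944, 0.147, 0.1273]
tool_rot: [0.001, 0.786, 0.618, 0.001]
contact_force: [0.8, 0.7, -1.5]
gripper_width: 0.19
grasp_force: 58.6
time: 9.55
tool_pos: [0.4931, 0.1493, 0.0385]
tool_rot: [0.0, 0.785, 0.619, 0.0]
contact_force: [0.8, -0.5, 0.5]
gripper_width: 0.193
grasp_force: 58.6
time: 9.85
tool_pos: [0.4938, 0.1493, 0.0399]
tool_rot: [0.0, 0.785, 0.619, 0.001]
contact_force: [-0.3, 0.3, -0.2]
gripper_width: 0.19
grasp_force: 58.6
('units', [-0.0001, -0.0013, 0.033])
```

View pics/s8.png

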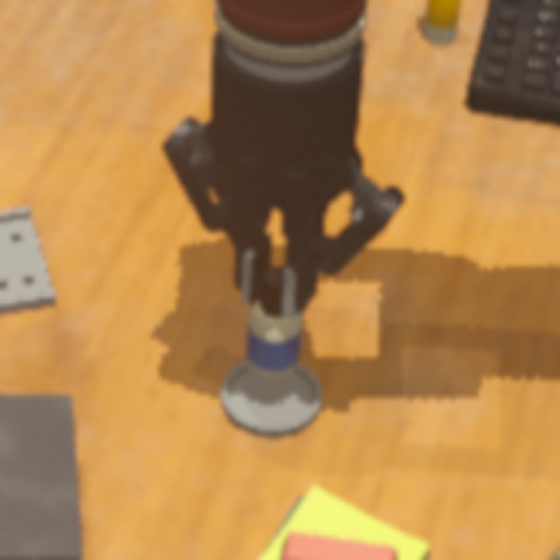

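The bottle hangs square above the dish (foot at 273,360, dish at 272,397, as expected from 27 mm up). Lowering gently.

```bash

python3 -m inch '[{"dx":0,"dy":-0.001,"dz":0.01,"rx":0,"ry":0,"rz":0},{"dx":0,"dy":-0.001,"dz":0.018,"rx":0,"ry":0,"rz":0},{"dx":0,"dy":-0.001,"dz":0.025,"rx":0,"ry":0,"rz":0},{"dx":0,"dy":-0.001,"dz":0.029,"rx":0,"ry":0,"rz":0},{"dx":0,"dy":-0.001,"dz":0.03,"rx":0,"ry":0,"rz":0}]'
python3 -m inch '[{"dx":0,"dy":0,"dz":0.001,"rx":0,"ry":0,"rz":0},{"dx":0,"dy":0,"dz":0.002,"rx":0,"ry":0,"rz":0},{"dx":0,"dy":0,"dz":0.002,"rx":0,"ry":0,"rz":0},{"dx":0,"dy":0,"dz":0.002,"rx":0,"ry":0,"rz":0}]'
```

```text
time: 10.4
tool_pos: [0.4915, 0.1492, 0.0138]
tool_rot: [-0.0, 0.785, 0.619, -0.001]
contact_force: [0.6, 0.8, -1.0]
gripper_width: 0.193
grasp_force: 58.6
time: 10.8
tool_pos: [0.4923, 0.1494, 0.0133]
tool_rot: [0.0, 0.785, 0.619, 0.0]
contact_force: [-0.6, 0.3, -0.1]
gripper_width: 0.189
grasp_force: 58.6
```

No contact yet. I'll creep down 1 mm at a time until force shows.

```bash

python3 -m inch '[{"dx":0,"dy":0,"dz":0.0006,"rx":0,"ry":0,"rz":0},{"dx":0,"dy":0,"dz":0.0012,"rx":0,"ry":0,"rz":0},{"dx":0,"dy":0,"dz":0.0012,"rx":0,"ry":0,"rz":0}]'
python3 -m inch '[{"dx":0,"dy":0,"dz":0.0006,"rx":0,"ry":0,"rz":0},{"dx":0,"dy":0,"dz":0.0012,"rx":0,"ry":0,"rz":0},{"dx":0,"dy":0,"dz":0.0012,"rx":0,"ry":0,"rz":0}]'
```

```text
time: 11.1
tool_pos: [0.4925, 0.1494, 0.0129]
tool_rot: [0.0, 0.785, 0.619, 0.0]
contact_force: [-2.0, 0.3, 4.3]
gripper_width: 0.194
grasp_force: 59.1
time: 11.4
tool_pos: [0.4929, 0.1495, 0.0128]
tool_rot: [0.0, 0.785, 0.619, 0.0]
contact_force: [-3.8, -0.4, 9.3]
gripper_width: 0.191
grasp_force: 59.6
```

Contact. I'll ease off, open partly, rise, and check the bottle while turning toward the eraser grasp.

```bash

python3 -m inch '[{"dx":0,"dy":0,"dz":-0.001,"rx":0,"ry":0,"rz":0},{"dx":0,"dy":0,"dz":-0.001,"rx":0,"ry":0,"rz":0}]'
python3 -m inch '[{"dx":0,"dy":0,"dz":0,"rx":0,"ry":0,"rz":0},{"dx":0,"dy":0,"dz":0,"rx":0,"ry":0,"rz":0},{"dx":0,"dy":0,"dz":0,"rx":0,"ry":0,"rz":0},{"dx":0,"dy":0,"dz":0,"rx":0,"ry":0,"rz":0}]' 0.2
python3 -m inch '[{"dx":0,"dy":0,"dz":-0.02,"rx":0,"ry":0,"rz":0},{"dx":0,"dy":0,"dz":-0.07,"rx":0,"ry":0,"rz":0},{"dx":0,"dy":0,"dz":-0.13,"rx":0,"ry":0,"rz":0},{"dx":0,"dy":0,"dz":-0.19,"rx":0,"ry":0,"rz":0},{"dx":0,"dy":0,"dz":-0.24,"rx":0,"ry":0,"rz":0}]' 1
python3 -m inch '[{"dx":0.2,"dy":-0.135,"dz":0,"rx":0,"ry":0,"rz":-0.1},{"dx":0.2,"dy":-0.135,"dz":0,"rx":0,"ry":0,"rz":-0.2},{"dx":0.2,"dy":-0.135,"dz":0,"rx":0,"ry":0,"rz":-0.3},{"dx":0.2,"dy":-0.135,"dz":0,"rx":0,"ry":0,"rz":-0.4},{"dx":0.2,"dy":-0.135,"dz":0,"rx":0,"ry":0,"rz":-0.5}]'
python3 -m inch '[{"dx":0,"dy":0,"dz":0,"rx":0,"ry":0,"rz":-0.1},{"dx":0,"dy":0,"dz":0,"rx":0,"ry":0,"rz":-0.2},{"dx":0,"dy":0,"dz":0,"rx":0,"ry":0,"rz":-0.3},{"dx":0,"dy":0,"dz":0,"rx":0,"ry":0,"rz":-0.4},{"dx":0,"dy":0,"dz":0,"rx":0,"ry":0,"rz":-0.5}]'
python3 -m inch '[{"dx":0,"dy":0,"dz":0,"rx":0,"ry":0,"rz":-0.1},{"dx":0,"dy":0,"dz":0,"rx":0,"ry":0,"rz":-0.2},{"dx":0,"dy":0,"dz":0,"rx":0,"ry":0,"rz":-0.256},{"dx":0,"dy":0,"dz":0,"rx":0,"ry":0,"rz":-0.256},{"dx":0,"dy":0,"dz":0,"rx":0,"ry":0,"rz":-0.256}]'
python3 - <<'E'
from h import *
def yaw():
    return np.degrees(np.arctan2(*Ro.from_quat(np.roll(state()["tool_rot"],-1)).as_matrix()[[1,0],0]))
print("yaw tool x",yaw(),state()["joint_pos"])
i=optics.camera_info("wrist");f=optics.grab_frame("wrist")
for n,z in dict(note_pad=.09,rubber_eraser=.102,card_box=.078,hole_punch=.06).items(): print(n,shape("wrist",n,z,i))
g=optics.grab_frame("side")
j=optics.camera_info("side");print("dish/bottle side",shape("side","round_dish",.008,j),shape("side","bottle",.04,j),"expect foot",pr(j,[.4928,.1495,.004]),"cap",pr(j,[.4928,.1495,.069]))
b=cv2.resize(g[270:340,310:380],(300,300),interpolation=cv2.INTER_CUBIC);a=cv2.resize(f,(480,360));a=cv2.copyMakeBorder(a,0,0,0,0,0);b=cv2.copyMakeBorder(b,0,60,0,0,0)
cv2.imwrite("pics/w9.png",np.hstack([a,b])[:,:,::-1])
E
```

```text
time: 11.6
tool_pos: [0.4926, 0.1495, 0.0128]
tool_rot: [0.0, 0.785, 0.619, 0.0]
contact_force: [-2.3, -0.7, 6.4]
gripper_width: 0.195
grasp_force: 59.0
time: 12.0
tool_pos: [0.4918, 0.1492, 0.0116]
tool_rot: [-0.0, 0.785, 0.619, -0.0]
contact_force: [0.2, 0.9, -0.1]
gripper_width: 0.604
grasp_force: 0.0
time: 12.5
tool_pos: [0.4925, 0.1494, 0.2069]
tool_rot: [0.001, 0.785, 0.619, 0.001]
contact_force: [1.4, 0.1, 0.1]
gripper_width: 0.999
grasp_force: 0.0
time: 13.0
tool_pos: [0.4221, 0.334, 0.2037]
tool_rot: [-0.001, 0.499, 0.867, 0.0]
contact_force: [-0.1, -1.1, -0.2]
gripper_width: 1.003
grasp_force: 0.0
time: 13.5
tool_pos: [0.4243, 0.3301, 0.2036]
tool_rot: [-0.0, 0.149, 0.989, -0.0]
contact_force: [0.4, 0.3, 0.6]
gripper_width: 0.998
grasp_force: 0.0
time: 14.0
tool_pos: [0.4243, 0.33, 0.2038]
tool_rot: [-0.0, -0.038, 0.999, -0.0]
contact_force: [0.3, -0.3, -0.2]
gripper_width: 0.999
grasp_force: 0.0
yaw tool x -175.6524880883722 [ 5.22569655e-01 -1.64329454e-01  1.80093067e+00 -8.64860242e-06
  1.50532373e+00 -1.12410452e+00]
note_pad ([423.8, 322.2], [65.2, 63.6], -17.6, 0.94)
rubber_eraser ([420.8, 324.6], [54.1, 21.3], 3.5, 0.81)
card_box ([429.8, 352.3], [140.1, 77.3], 77.6, 0.98)
hole_punch ([572.5, 283.0], [123.6, 72.4], -69.2, 0.9)
dish/bottle side ([491.4, 154.4], [55.5, 53.8], 13.9, 0.79) ([492.1, 152.1], [81.8, 28.8], -77.9, 0.62) expect foot [346.8, 313.4] cap [348.1, 289.8]
```

View pics/w9.png

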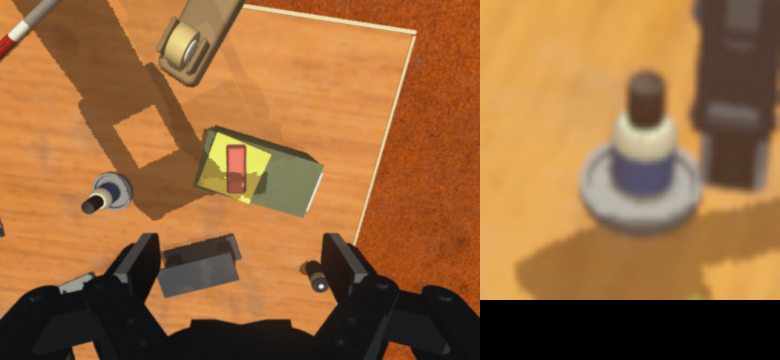

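The bottle stands in the middle of the dish. The eraser is at about (.4235,.326), angle about 4°. I'll narrow the fingers to 35 mm, come down to 20 mm above it, and check.

```bash

python3 -m inch '[{"dx":0.001,"dy":-0.005,"dz":0.04,"rx":0,"ry":0,"rz":0},{"dx":0.001,"dy":-0.005,"dz":0.08,"rx":0,"ry":0,"rz":0},{"dx":0.001,"dy":-0.005,"dz":0.12,"rx":0,"ry":0,"rz":0},{"dx":0.001,"dy":-0.005,"dz":0.135,"rx":0,"ry":0,"rz":0},{"dx":0.001,"dy":-0.005,"dz":0.142,"rx":0,"ry":0,"rz":0}]' -0.18
python3 -m inch '[{"dx":0,"dy":0,"dz":0,"rx":0,"ry":0,"rz":0},{"dx":0,"dy":0,"dz":0,"rx":0,"ry":0,"rz":0},{"dx":0,"dy":0,"dz":0,"rx":0,"ry":0,"rz":0}]'
python3 - <<'E'
from h import *
i=optics.camera_info("wrist");f=optics.grab_frame("wrist");s=state();print(s["tool_pos"],s["gripper_width"])
for n,z in dict(note_pad=.09,rubber_eraser=.102,card_box=.078).items(): print(n,shape("wrist",n,z,i))
g=optics.grab_frame("side");j=optics.camera_info("side");p=s["tool_pos"]
b=cv2.resize(g[300:430,310:440],(450,450),interpolation=cv2.INTER_CUBIC);k=450/130
for sgn in(-1,1):
    for dz in(0,.033):
        u=pr(j,[p[0],p[1]+sgn*.0175,p[2]+dz]);cv2.circle(b,(int((u[0]-310)*k),int((u[1]-300)*k)),2,(0,255,255),-1)
a=f[150:,170:520];a=cv2.copyMakeBorder(a,0,120,0,0,0)
cv2.imwrite("pics/w10.png",np.hstack([a,b])[:,:,::-1])
E
```

```text
time: 14.9
tool_pos: [0.4231, 0.3256, 0.0889]
tool_rot: [-0.001, -0.039, 0.999, -0.001]
contact_force: [-0.3, -0.2, 0.5]
gripper_width: 0.412
grasp_force: 0.0
time: 15.2
tool_pos: [0.4251, 0.3268, 0.0924]
tool_rot: [0.001, -0.039, 0.999, 0.001]
contact_force: [-0.4, 0.1, -0.6]
gripper_width: 0.409
grasp_force: 0.0
[0.42495098 0.32665601 0.09213348] 0.40708008761174613
note_pad ([424.1, 322.3], [66.3, 63.2], -17.9, 0.64)
rubber_eraser ([420.2, 324.6], [53.7, 20.3], 4.2, 0.73)
card_box ([469.2, 174.1], [69.4, 24.8], -50.6, 0.72)
```

View pics/w10.png

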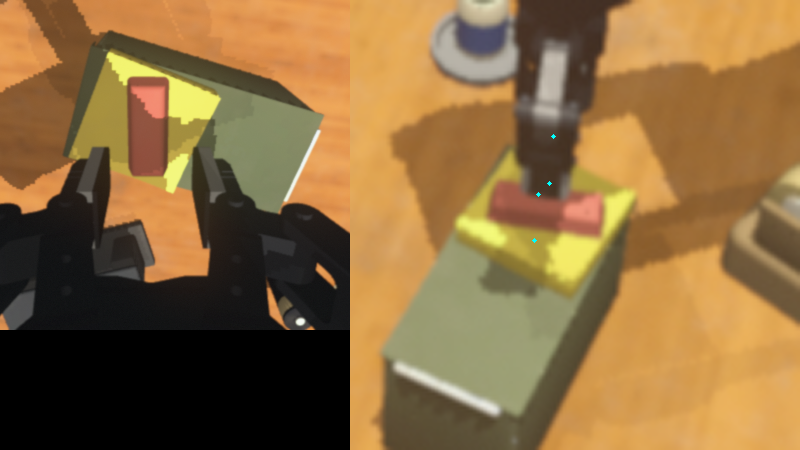

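The fingers straddle the eraser (centre at crop col 148, fingers at 107 and 198), and the tips are about 33 mm above the TCP as found before. Going down in small steps, watching the force.

```bash

python3 -m inch '[{"dx":0.0035,"dy":-0.0025,"dz":0.01,"rx":0,"ry":0,"rz":0},{"dx":0.0035,"dy":-0.0025,"dz":0.02,"rx":0,"ry":0,"rz":0},{"dx":0.0035,"dy":-0.0025,"dz":0.028,"rx":0,"ry":0,"rz":0},{"dx":0.0035,"dy":-0.0025,"dz":0.031,"rx":0,"ry":0,"rz":0},{"dx":0.0035,"dy":-0.0025,"dz":0.031,"rx":0,"ry":0,"rz":0}]'
python3 -m inch '[{"dx":0,"dy":0,"dz":0.0015,"rx":0,"ry":0,"rz":0},{"dx":0,"dy":0,"dz":0.003,"rx":0,"ry":0,"rz":0},{"dx":0,"dy":0,"dz":0.003,"rx":0,"ry":0,"rz":0},{"dx":0,"dy":0,"dz":0.003,"rx":0,"ry":0,"rz":0}]'
```

```text
time: 15.95
tool_pos: [0.4207, 0.3235, 0.0646]
tool_rot: [-0.001, -0.039, 0.999, -0.0]
contact_force: [-1.2, -0.0, -0.2]
gripper_width: 0.411
grasp_force: 0.0
time: 16.35
tool_pos: [0.4214, 0.3239, 0.0634]
tool_rot: [0.0, -0.039, 0.999, 0.0]
contact_force: [-0.4, 0.5, -1.1]
gripper_width: 0.409
grasp_force: 0.0
```

```bash

python3 -m inch '[{"dx":0,"dy":0,"dz":0.001,"rx":0,"ry":0,"rz":0},{"dx":0,"dy":0,"dz":0.002,"rx":0,"ry":0,"rz":0},{"dx":0,"dy":0,"dz":0.002,"rx":0,"ry":0,"rz":0}]'
python3 -m inch '[{"dx":0,"dy":0,"dz":0,"rx":0,"ry":0,"rz":0},{"dx":0,"dy":0,"dz":0,"rx":0,"ry":0,"rz":0},{"dx":0,"dy":0,"dz":0,"rx":0,"ry":0,"rz":0},{"dx":0,"dy":0,"dz":0,"rx":0,"ry":0,"rz":0},{"dx":0,"dy":0,"dz":0,"rx":0,"ry":0,"rz":0}]' -1
```

```text
time: 16.65
tool_pos: [0.4212, 0.3238, 0.0614]
tool_rot: [-0.0, -0.039, 0.999, -0.0]
contact_force: [0.1, 0.3, -0.3]
gripper_width: 0.409
grasp_force: 0.0
time: 17.15
tool_pos: [0.4217, 0.324, 0.062]
tool_rot: [0.0, -0.039, 0.999, 0.0]
contact_force: [-0.1, 0.5, 3.2]
gripper_width: -0.002
grasp_force: 1.6
```

It shut on the eraser's top with 3 N, so the tips are about 40 mm above the TCP. I'll reopen, look, and go 9 mm lower.

```bash

python3 -m inch '[{"dx":0,"dy":0,"dz":-0.01,"rx":0,"ry":0,"rz":0},{"dx":0,"dy":0,"dz":-0.02,"rx":0,"ry":0,"rz":0},{"dx":0,"dy":0,"dz":-0.02,"rx":0,"ry":0,"rz":0},{"dx":0,"dy":0,"dz":-0.02,"rx":0,"ry":0,"rz":0}]' -0.18
python3 - <<'E'
from h import *
i=optics.camera_info("wrist");f=optics.grab_frame("wrist");s=state();print(s["tool_pos"],s["gripper_width"])
for n,z in dict(note_pad=.09,rubber_eraser=.102).items(): print(n,shape("wrist",n,z,i))
g=optics.grab_frame("side")
print(shape("side","rubber_eraser",.102,optics.camera_info("side")))
a=cv2.copyMakeBorder(f[150:,170:520],0,120,0,0,0);b=cv2.resize(g[300:430,310:440],(450,450),interpolation=cv2.INTER_CUBIC)
cv2.imwrite("pics/w11.png",np.hstack([a,b])[:,:,::-1])
E
```

```text
time: 17.55
tool_pos: [0.4215, 0.3239, 0.078]
tool_rot: [0.0, -0.039, 0.999, 0.0]
contact_force: [0.2, -0.3, -0.4]
gripper_width: 0.412
grasp_force: 0.0
[0.42116083 0.32376296 0.07752996] 0.407521586609057
note_pad ([423.0, 322.5], [66.1, 63.6], -18.5, 0.7)
rubber_eraser ([420.2, 323.5], [53.9, 20.4], 4.8, 0.64)
([422.6, 331.5], [55.5, 28.7], 3.6, 0.77)
```

View pics/w11.png

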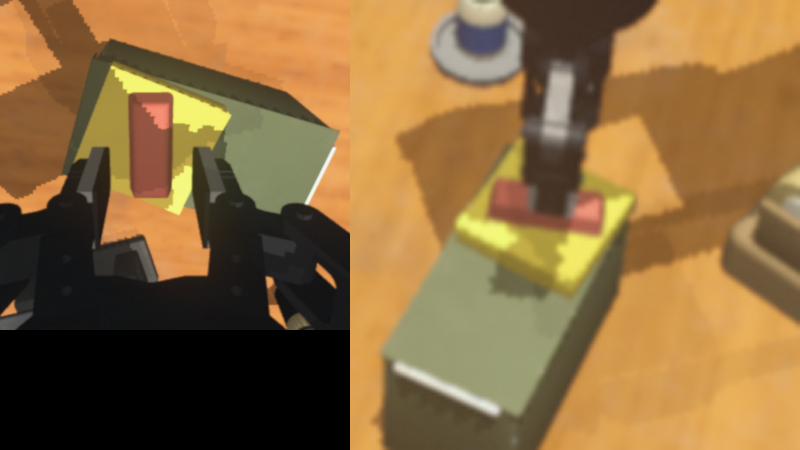

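The eraser is undisturbed and still between the fingers (crop col 150). That was the last of the 14 pictures, so from here I rely on numbers. Going down to TCP .0525.

```bash

python3 -m inch '[{"dx":0,"dy":0,"dz":0.01,"rx":0,"ry":0,"rz":0},{"dx":0,"dy":0,"dz":0.02,"rx":0,"ry":0,"rz":0},{"dx":0,"dy":0,"dz":0.027,"rx":0,"ry":0,"rz":0},{"dx":0,"dy":0,"dz":0.031,"rx":0,"ry":0,"rz":0},{"dx":0,"dy":0,"dz":0.031,"rx":0,"ry":0,"rz":0}]'
python3 -m inch '[{"dx":0,"dy":0,"dz":0,"rx":0,"ry":0,"rz":0},{"dx":0,"dy":0,"dz":0,"rx":0,"ry":0,"rz":0}]'
python3 -m inch '[{"dx":0,"dy":0,"dz":0,"rx":0,"ry":0,"rz":0},{"dx":0,"dy":0,"dz":0,"rx":0,"ry":0,"rz":0},{"dx":0,"dy":0,"dz":0,"rx":0,"ry":0,"rz":0},{"dx":0,"dy":0,"dz":0,"rx":0,"ry":0,"rz":0},{"dx":0,"dy":0,"dz":0,"rx":0,"ry":0,"rz":0}]' -1
```

```text
time: 18.3
tool_pos: [0.4207, 0.3235, 0.0517]
tool_rot: [-0.001, -0.039, 0.999, -0.0]
contact_force: [0.3, -0.3, -0.5]
gripper_width: 0.414
grasp_force: 0.0
time: 18.5
tool_pos: [0.4216, 0.324, 0.0532]
tool_rot: [0.0, -0.039, 0.999, 0.0]
contact_force: [0.2, 0.5, 0.4]
gripper_width: 0.415
grasp_force: 0.0
time: 19.0
tool_pos: [0.4218, 0.3241, 0.0535]
tool_rot: [0.001, -0.039, 0.999, 0.0]
contact_force: [-0.2, 0.2, 3.8]
gripper_width: 0.237
grasp_force: 60.6
```

The eraser is gripped (reads 20 mm, with the same slight under-read as the bottle). I'll lift and carry it over the small tray while turning.

```bash

python3 -m inch '[{"dx":0,"dy":0,"dz":-0.01,"rx":0,"ry":0,"rz":0},{"dx":0,"dy":0,"dz":-0.03,"rx":0,"ry":0,"rz":0},{"dx":0,"dy":0,"dz":-0.06,"rx":0,"ry":0,"rz":0},{"dx":0,"dy":0,"dz":-0.09,"rx":0,"ry":0,"rz":0},{"dx":0,"dy":0,"dz":-0.12,"rx":0,"ry":0,"rz":0}]'
python3 -m inch '[{"dx":-0.03,"dy":-0.034,"dz":0,"rx":0,"ry":0,"rz":0},{"dx":-0.06,"dy":-0.068,"dz":0,"rx":0,"ry":0,"rz":0},{"dx":-0.09,"dy":-0.102,"dz":0,"rx":0,"ry":0,"rz":0},{"dx":-0.12,"dy":-0.136,"dz":0,"rx":0,"ry":0,"rz":0},{"dx":-0.149,"dy":-0.169,"dz":0,"rx":0,"ry":0,"rz":0}]'
python3 -m inch '[{"dx":-0.03,"dy":-0.034,"dz":0,"rx":0,"ry":0,"rz":0.076},{"dx":-0.06,"dy":-0.068,"dz":0,"rx":0,"ry":0,"rz":0.152},{"dx":-0.09,"dy":-0.102,"dz":0,"rx":0,"ry":0,"rz":0.228},{"dx":-0.12,"dy":-0.136,"dz":0,"rx":0,"ry":0,"rz":0.304},{"dx":-0.14,"dy":-0.16,"dz":0,"rx":0,"ry":0,"rz":0.38}]'
python3 -m inch '[{"dx":0,"dy":0,"dz":0,"rx":0,"ry":0,"rz":0.08},{"dx":0,"dy":0,"dz":0,"rx":0,"ry":0,"rz":0.16},{"dx":0,"dy":0,"dz":0,"rx":0,"ry":0,"rz":0.24},{"dx":0,"dy":0,"dz":0,"rx":0,"ry":0,"rz":0.32},{"dx":0,"dy":0,"dz":0,"rx":0,"ry":0,"rz":0.384}]'
python3 -m inch '[{"dx":0,"dy":0,"dz":0,"rx":0,"ry":0,"rz":0},{"dx":0,"dy":0,"dz":0,"rx":0,"ry":0,"rz":0},{"dx":0,"dy":0,"dz":0,"rx":0,"ry":0,"rz":0}]'
cat >> h.py <<'E'
def yaw(): return round(np.degrees(np.arctan2(*Ro.from_quat(np.roll(state()["tool_rot"],-1)).as_matrix()[[1,0],0])),2)
E
python3 - <<'E'
from h import *
s=state();print(yaw(),s["tool_pos"],ts(.6725,.0793,-.03))
i=optics.camera_info("wrist");f=optics.grab_frame("wrist");zt=s["tool_pos"][2]+.09-.0535+.012
print(zt,"eraser",shape("wrist","rubber_eraser",zt,i),"tray",shape("wrist","small_tray",.006,i),"sq",shape("wrist","square_tray",.007,i))
j=optics.camera_info("side");optics.grab_frame("side");print(shape("side","rubber_eraser",zt,j))
E
```

```text
time: 19.5
tool_pos: [0.4211, 0.3238, 0.1506]
tool_rot: [0.0, -0.039, 0.999, 0.0]
contact_force: [-0.5, 0.2, 0.6]
gripper_width: 0.232
grasp_force: 60.1
time: 20.0
tool_pos: [0.5516, 0.1971, 0.1499]
tool_rot: [0.0, -0.039, 0.999, 0.0]
contact_force: [0.3, 0.7, -0.5]
gripper_width: 0.232
grasp_force: 60.1
time: 20.5
tool_pos: [0.6736, 0.0775, 0.1497]
tool_rot: [0.0, 0.247, 0.969, -0.0]
contact_force: [-0.7, 0.4, -0.2]
gripper_width: 0.231
grasp_force: 60.1
time: 21.0
tool_pos: [0.6722, 0.0794, 0.1497]
tool_rot: [0.0, 0.511, 0.86, 0.0]
contact_force: [0.5, 0.5, -0.4]
gripper_width: 0.229
grasp_force: 60.1
time: 21.3
tool_pos: [0.6722, 0.0794, 0.1491]
tool_rot: [0.0, 0.509, 0.861, 0.0]
contact_force: [-0.7, -0.2, 0.4]
gripper_width: 0.232
grasp_force: 60.1
118.87 [0.67222021 0.07936849 0.14912888] ('units', [-0.0002, 0.0002, 0.2239])
0.19762887581050265 eraser None tray ([671.8, 80.7], [82.0, 41.9], -61.0, 0.64) sq ([540.0, -72.0], [96.4, 93.9], -84.0, 0.91)
([668.8, 89.8], [67.6, 23.7], -60.6, 0.66)
```

```bash

python3 -m inch '[{"dx":0,"dy":0,"dz":0.03,"rx":0,"ry":0,"rz":0},{"dx":0,"dy":0,"dz":0.08,"rx":0,"ry":0,"rz":0},{"dx":0,"dy":0,"dz":0.13,"rx":0,"ry":0,"rz":0},{"dx":0,"dy":0,"dz":0.17,"rx":0,"ry":0,"rz":0},{"dx":0,"dy":0,"dz":0.19,"rx":0,"ry":0,"rz":0}]'
python3 -m inch '[{"dx":0,"dy":0,"dz":0.01,"rx":0,"ry":0,"rz":0},{"dx":0,"dy":0,"dz":0.02,"rx":0,"ry":0,"rz":0},{"dx":0,"dy":0,"dz":0.028,"rx":0,"ry":0,"rz":0},{"dx":0,"dy":0,"dz":0.033,"rx":0,"ry":0,"rz":0},{"dx":0,"dy":0,"dz":0.034,"rx":0,"ry":0,"rz":0}]'
python3 -m inch '[{"dx":0,"dy":0,"dz":0.0005,"rx":0,"ry":0,"rz":0},{"dx":0,"dy":0,"dz":0.0012,"rx":0,"ry":0,"rz":0},{"dx":0,"dy":0,"dz":0.0012,"rx":0,"ry":0,"rz":0}]'
python3 -m inch '[{"dx":0,"dy":0,"dz":0.0005,"rx":0,"ry":0,"rz":0},{"dx":0,"dy":0,"dz":0.0012,"rx":0,"ry":0,"rz":0},{"dx":0,"dy":0,"dz":0.0012,"rx":0,"ry":0,"rz":0}]'
python3 - <<'E'
from h import *
i=optics.camera_info("wrist");f=optics.grab_frame("wrist")
print("eraser",shape("wrist","rubber_eraser",.016,i),"tray",shape("wrist","small_tray",.006,i))
print("ends",[pr(i,np.append(np.array([.6722,.0794])+s*.0275*np.array([-.4816,.8763]),.016)) for s in (-1,1)],nets.boxes_of("wrist","rubber_eraser")[:1])
E
```

```text
time: 22.1
tool_pos: [0.6694, 0.0793, -0.0074]
tool_rot: [-0.003, 0.509, 0.861, -0.002]
contact_force: [0.4, 0.5, 0.4]
gripper_width: 0.234
grasp_force: 60.1
time: 22.6
tool_pos: [0.6726, 0.0794, -0.03]
tool_rot: [0.0, 0.509, 0.861, 0.0]
contact_force: [0.4, -0.2, -0.6]
gripper_width: 0.232
grasp_force: 60.1
time: 22.9
tool_pos: [0.6725, 0.0794, -0.031]
tool_rot: [0.0, 0.509, 0.861, 0.0]
contact_force: [-0.0, -0.4, -0.5]
gripper_width: 0.233
grasp_force: 60.1
time: 23.2
tool_pos: [0.6724, 0.0794, -0.0322]
tool_rot: [0.0, 0.509, 0.861, 0.0]
contact_force: [0.5, 0.1, 0.9]
gripper_width: 0.233
grasp_force: 60.2
eraser ([671.9, 80.3], [55.1, 20.8], -60.6, 0.83) tray ([661.0, 100.0], [42.3, 38.7], 28.1, 0.62)
ends [[320.6, 381.7], [320.7, 261.2]] []
```

The eraser is centred in the tray to about 1 mm. Touching down, releasing, and rising to check.

```bash

python3 -m inch '[{"dx":0,"dy":0,"dz":0.0006,"rx":0,"ry":0,"rz":0},{"dx":0,"dy":0,"dz":0.0012,"rx":0,"ry":0,"rz":0},{"dx":0,"dy":0,"dz":0.0012,"rx":0,"ry":0,"rz":0}]'
python3 -m inch '[{"dx":0,"dy":0,"dz":0,"rx":0,"ry":0,"rz":0},{"dx":0,"dy":0,"dz":0,"rx":0,"ry":0,"rz":0},{"dx":0,"dy":0,"dz":0,"rx":0,"ry":0,"rz":0},{"dx":0,"dy":0,"dz":0,"rx":0,"ry":0,"rz":0}]' 0
python3 -m inch '[{"dx":0,"dy":0,"dz":-0.02,"rx":0,"ry":0,"rz":0},{"dx":0,"dy":0,"dz":-0.07,"rx":0,"ry":0,"rz":0},{"dx":0,"dy":0,"dz":-0.13,"rx":0,"ry":0,"rz":0},{"dx":0,"dy":0,"dz":-0.19,"rx":0,"ry":0,"rz":0},{"dx":0,"dy":0,"dz":-0.25,"rx":0,"ry":0,"rz":0}]' 1
python3 -m inch '[{"dx":0,"dy":0,"dz":-0.03,"rx":0,"ry":0,"rz":0},{"dx":0,"dy":0,"dz":-0.03,"rx":0,"ry":0,"rz":0},{"dx":0,"dy":0,"dz":-0.03,"rx":0,"ry":0,"rz":0}]'
python3 - <<'E'
from h import *
i=optics.camera_info("wrist");f=optics.grab_frame("wrist");print(state()["tool_pos"],yaw())
print("eraser",shape("wrist","rubber_eraser",.016,i),"tray",shape("wrist","small_tray",.006,i),"sq",shape("wrist","square_tray",.007,i),"pad",shape("wrist","note_pad",.09,i))
print(ts(.4238,.3224,.17))
E
```

```text
time: 23.7
tool_pos: [0.6723, 0.0794, -0.0323]
tool_rot: [-0.0, 0.509, 0.861, -0.0]
contact_force: [-2.6, 0.4, 5.9]
gripper_width: 0.233
grasp_force: 60.8
time: 24.1
tool_pos: [0.672, 0.0794, -0.0337]
tool_rot: [-0.0, 0.509, 0.861, -0.0]
contact_force: [0.7, 0.2, -0.2]
gripper_width: 0.503
grasp_force: 0.0
time: 24.6
tool_pos: [0.6721, 0.0794, 0.1701]
tool_rot: [0.001, 0.509, 0.861, 0.0]
contact_force: [1.2, 0.9, 0.1]
gripper_width: 1.0
grasp_force: 0.0
time: 24.9
tool_pos: [0.6724, 0.0794, 0.1919]
tool_rot: [0.001, 0.509, 0.861, 0.0]
contact_force: [1.2, 0.7, -0.4]
gripper_width: 1.004
grasp_force: 0.0
[0.67143443 0.07934164 0.18964626] 118.79
eraser ([672.5, 79.2], [53.3, 20.9], -61.7, 0.82) tray ([672.8, 79.0], [84.7, 41.8], -60.6, 0.92) sq ([539.9, -71.9], [94.9, 93.0], -84.1, 0.78) pad None
('units', [0.4151, -0.1244, 0.0239])
```

The eraser is placed to within 1 mm and 1°. Now back to the pile for the note pad, with the fingers closing along the box's length (tool x at 162.3°).

```bash

python3 -m inch '[{"dx":0.055,"dy":-0.016,"dz":0.003,"rx":0,"ry":0,"rz":0},{"dx":0.11,"dy":-0.032,"dz":0.006,"rx":0,"ry":0,"rz":0},{"dx":0.165,"dy":-0.048,"dz":0.01,"rx":0,"ry":0,"rz":0},{"dx":0.22,"dy":-0.064,"dz":0.014,"rx":0,"ry":0,"rz":0},{"dx":0.275,"dy":-0.08,"dz":0.02,"rx":0,"ry":0,"rz":0}]'
python3 -m inch '[{"dx":0.05,"dy":-0.015,"dz":0,"rx":0,"ry":0,"rz":-0.1},{"dx":0.1,"dy":-0.03,"dz":0,"rx":0,"ry":0,"rz":-0.2},{"dx":0.14,"dy":-0.044,"dz":0,"rx":0,"ry":0,"rz":-0.3},{"dx":0.14,"dy":-0.044,"dz":0,"rx":0,"ry":0,"rz":-0.4},{"dx":0.14,"dy":-0.044,"dz":0,"rx":0,"ry":0,"rz":-0.5}]'
python3 -m inch '[{"dx":0,"dy":0,"dz":0,"rx":0,"ry":0,"rz":-0.006},{"dx":0,"dy":0,"dz":0,"rx":0,"ry":0,"rz":-0.006},{"dx":0,"dy":0,"dz":0,"rx":0,"ry":0,"rz":-0.006}]'
python3 - <<'E'
from h import *
i=optics.camera_info("wrist");f=optics.grab_frame("wrist");print(state()["tool_pos"],yaw())
for n,z in dict(note_pad=.09,card_box=.078).items(): print(n,shape("wrist",n,z,i))
m=nets.outline_of("wrist","note_pad")[0]["pixels"].astype(np.uint8)
c=max(cv2.findContours(m,0,2)[0],key=cv2.contourArea);q=cv2.approxPolyDP(c,6,True).reshape(-1,2);print("pad corners",q.tolist(),(bp(i,q[:,0],q[:,1],.09)*1000).round(1).tolist())
m=nets.outline_of("wrist","card_box")[0]["pixels"].astype(np.uint8)
c=max(cv2.findContours(m,0,2)[0],key=cv2.contourArea);q=cv2.approxPolyDP(c,6,True).reshape(-1,2);print("box poly",(bp(i,q[:,0],q[:,1],.078)*1000).round(1).tolist())
print(ts(.4238,.3224,.09))
E
```

```text
time: 25.65
tool_pos: [0.5084, 0.2422, 0.1736]
tool_rot: [-0.001, 0.509, 0.861, -0.0]
contact_force: [0.4, 0.4, 0.7]
gripper_width: 0.998
grasp_force: 0.0
time: 26.15
tool_pos: [0.4239, 0.3231, 0.1735]
tool_rot: [-0.001, 0.154, 0.988, -0.001]
contact_force: [0.2, 0.6, 0.1]
gripper_width: 0.998
grasp_force: 0.0
time: 26.45
tool_pos: [0.4254, 0.3223, 0.1742]
tool_rot: [-0.0, 0.155, 0.988, -0.0]
contact_force: [-0.1, -0.1, -0.4]
gripper_width: 1.005
grasp_force: 0.0
[0.42546241 0.32228059 0.17439105] 162.16
note_pad ([423.5, 322.1], [66.2, 64.6], -18.9, 0.92)
card_box ([429.7, 352.8], [139.7, 77.4], 77.2, 0.68)
pad corners [[280, 192], [280, 273], [359, 273], [364, 194]] [[384.9, 304.1], [444.2, 282.9], [462.9, 341.1], [404.9, 361.6]]
box poly [[415.2, 423.8], [401.0, 401.1], [380.0, 304.5], [386.2, 291.8], [450.0, 276.9], [455.6, 297.2], [447.2, 279.6], [385.4, 301.8], [404.6, 361.5], [464.2, 343.7], [480.4, 408.2], [471.1, 415.1]]
('units', [0.002, -0.0007, 0.1058])
```

```bash

python3 -m inch '[{"dx":0.002,"dy":0,"dz":0.04,"rx":0,"ry":0,"rz":0},{"dx":0.002,"dy":0,"dz":0.09,"rx":0,"ry":0,"rz":0.005},{"dx":0.002,"dy":0,"dz":0.13,"rx":0,"ry":0,"rz":0.005},{"dx":0.002,"dy":0,"dz":0.155,"rx":0,"ry":0,"rz":0.005},{"dx":0.002,"dy":0,"dz":0.163,"rx":0,"ry":0,"rz":0.005}]' 0.74
python3 -m inch '[{"dx":0,"dy":0,"dz":0,"rx":0,"ry":0,"rz":0},{"dx":0,"dy":0,"dz":0,"rx":0,"ry":0,"rz":0},{"dx":0,"dy":0,"dz":0,"rx":0,"ry":0,"rz":0}]'
python3 -m inch '[{"dx":0,"dy":0,"dz":0.003,"rx":0,"ry":0,"rz":0},{"dx":0,"dy":0,"dz":0.006,"rx":0,"ry":0,"rz":0},{"dx":0,"dy":0,"dz":0.008,"rx":0,"ry":0,"rz":0},{"dx":0,"dy":0,"dz":0.008,"rx":0,"ry":0,"rz":0}]'
python3 - <<'E'
from h import *
i=optics.camera_info("wrist");f=optics.grab_frame("wrist");print(state()["tool_pos"],yaw())
for n,z in dict(note_pad=.09).items(): print(n,shape("wrist",n,z,i))
E
```

```text
time: 27.2
tool_pos: [0.4219, 0.3219, 0.0413]
tool_rot: [-0.002, 0.158, 0.987, -0.002]
contact_force: [-0.6, -1.0, 0.2]
gripper_width: 0.87
grasp_force: 0.0
time: 27.5
tool_pos: [0.4252, 0.3238, 0.0463]
tool_rot: [0.001, 0.158, 0.987, 0.001]
contact_force: [0.3, -1.0, -0.2]
gripper_width: 0.874
grasp_force: 0.0
time: 27.9
tool_pos: [0.4236, 0.3229, 0.0376]
tool_rot: [-0.0, 0.158, 0.987, -0.0]
contact_force: [-0.1, -0.2, 0.1]
gripper_width: 0.873
grasp_force: 0.0
[0.42366738 0.32292718 0.03765769] 161.85
note_pad ([423.3, 322.3], [68.6, 63.1], -18.1, 0.74)
```

```bash

python3 -m inch '[{"dx":0,"dy":0,"dz":0.002,"rx":0,"ry":0,"rz":0},{"dx":0,"dy":0,"dz":0.004,"rx":0,"ry":0,"rz":0},{"dx":0,"dy":0,"dz":0.005,"rx":0,"ry":0,"rz":0},{"dx":0,"dy":0,"dz":0.005,"rx":0,"ry":0,"rz":0}]'
python3 -m inch '[{"dx":0,"dy":0,"dz":0.001,"rx":0,"ry":0,"rz":0},{"dx":0,"dy":0,"dz":0.002,"rx":0,"ry":0,"rz":0},{"dx":0,"dy":0,"dz":0.002,"rx":0,"ry":0,"rz":0}]'
python3 -m inch '[{"dx":0,"dy":0,"dz":0.001,"rx":0,"ry":0,"rz":0},{"dx":0,"dy":0,"dz":0.002,"rx":0,"ry":0,"rz":0},{"dx":0,"dy":0,"dz":0.002,"rx":0,"ry":0,"rz":0}]'
```

```text
time: 28.4
tool_pos: [0.4237, 0.3229, 0.0336]
tool_rot: [-0.0, 0.158, 0.987, -0.0]
contact_force: [0.6, -0.8, -0.1]
gripper_width: 0.871
grasp_force: 0.0
time: 28.7
tool_pos: [0.4238, 0.323, 0.0322]
tool_rot: [-0.0, 0.158, 0.987, -0.0]
contact_force: [0.5, 0.3, 0.1]
gripper_width: 0.87
grasp_force: 0.0
time: 29.0
tool_pos: [0.4237, 0.323, 0.0305]
tool_rot: [-0.0, 0.158, 0.987, -0.0]
contact_force: [-0.1, 0.7, 0.6]
gripper_width: 0.868
grasp_force: 0.0
```

No contact at TCP .0305, as predicted. I'll back up about 3 mm to allow for the swing of the tips, then close.

```bash

python3 -m inch '[{"dx":0,"dy":0,"dz":-0.003,"rx":0,"ry":0,"rz":0},{"dx":0,"dy":0,"dz":-0.0035,"rx":0,"ry":0,"rz":0},{"dx":0,"dy":0,"dz":-0.0035,"rx":0,"ry":0,"rz":0}]'
python3 -m inch '[{"dx":0,"dy":0,"dz":0,"rx":0,"ry":0,"rz":0},{"dx":0,"dy":0,"dz":0,"rx":0,"ry":0,"rz":0},{"dx":0,"dy":0,"dz":0,"rx":0,"ry":0,"rz":0},{"dx":0,"dy":0,"dz":0,"rx":0,"ry":0,"rz":0},{"dx":0,"dy":0,"dz":0,"rx":0,"ry":0,"rz":0}]' -1
```

```text
time: 29.3
tool_pos: [0.4241, 0.3232, 0.0338]
tool_rot: [0.0, 0.158, 0.987, 0.0]
contact_force: [-0.1, -0.3, 0.4]
gripper_width: 0.873
grasp_force: 0.0
time: 29.8
tool_pos: [0.4244, 0.3233, 0.0342]
tool_rot: [0.001, 0.158, 0.987, 0.0]
contact_force: [0.9, 0.6, 5.4]
gripper_width: 0.705
grasp_force: 67.0
```

The pad is gripped (60 mm read, 62 true). Lifting and carrying it over the square tray.

```bash

python3 -m inch '[{"dx":0,"dy":0,"dz":-0.01,"rx":0,"ry":0,"rz":0},{"dx":0,"dy":0,"dz":-0.03,"rx":0,"ry":0,"rz":0},{"dx":0,"dy":0,"dz":-0.06,"rx":0,"ry":0,"rz":0},{"dx":0,"dy":0,"dz":-0.09,"rx":0,"ry":0,"rz":0},{"dx":0,"dy":0,"dz":-0.11,"rx":0,"ry":0,"rz":0}]'
python3 -m inch '[{"dx":-0.025,"dy":-0.036,"dz":0,"rx":0,"ry":0,"rz":0},{"dx":-0.055,"dy":-0.08,"dz":0,"rx":0,"ry":0,"rz":0},{"dx":-0.085,"dy":-0.124,"dz":0,"rx":0,"ry":0,"rz":0},{"dx":-0.115,"dy":-0.168,"dz":0,"rx":0,"ry":0,"rz":0},{"dx":-0.145,"dy":-0.212,"dz":0,"rx":0,"ry":0,"rz":0}]'
python3 -m inch '[{"dx":-0.03,"dy":-0.044,"dz":0,"rx":0,"ry":0,"rz":-0.06},{"dx":-0.06,"dy":-0.088,"dz":0,"rx":0,"ry":0,"rz":-0.12},{"dx":-0.09,"dy":-0.132,"dz":0,"rx":0,"ry":0,"rz":-0.18},{"dx":-0.12,"dy":-0.176,"dz":0,"rx":0,"ry":0,"rz":-0.24},{"dx":-0.146,"dy":-0.2125,"dz":0,"rx":0,"ry":0,"rz":-0.281}]'
python3 -m inch '[{"dx":0,"dy":0,"dz":0,"rx":0,"ry":0,"rz":0},{"dx":0,"dy":0,"dz":0,"rx":0,"ry":0,"rz":0},{"dx":0,"dy":0,"dz":0,"rx":0,"ry":0,"rz":0}]'
python3 - <<'E'
from h import *
s=state();i=optics.camera_info("wrist");f=optics.grab_frame("wrist");print(s["tool_pos"],yaw(),ts(.5399,-.072,-.03))
zt=s["tool_pos"][2]+.0438+.012
print("pad",shape("wrist","note_pad",zt,i),"box",shape("wrist","card_box",.078,i))
E
```

```text
time: 30.3
tool_pos: [0.4239, 0.3231, 0.1229]
tool_rot: [0.0, 0.158, 0.987, 0.0]
contact_force: [0.5, -0.6, -0.5]
gripper_width: 0.706
grasp_force: 66.5
time: 30.8
tool_pos: [0.4808, 0.1241, 0.1211]
tool_rot: [-0.0, 0.158, 0.988, -0.0]
contact_force: [0.5, 0.9, 0.1]
gripper_width: 0.704
grasp_force: 66.5
time: 31.3
tool_pos: [0.539, -0.0742, 0.121]
tool_rot: [-0.001, -0.053, 0.999, 0.0]
contact_force: [-1.3, 0.5, 0.2]
gripper_width: 0.704
grasp_force: 66.5
time: 31.6
tool_pos: [0.5386, -0.0713, 0.121]
tool_rot: [-0.001, -0.053, 0.999, 0.0]
contact_force: [0.3, 0.9, 0.6]
gripper_width: 0.709
grasp_force: 66.5
[ 0.53862819 -0.07128353  0.12095733] -173.94 ('units', [-0.0015, -0.0015, 0.1889])
pad ([538.5, -71.4], [68.3, 63.0], 5.7, 0.69) box ([484.8, 89.9], [43.3, 41.3], -8.7, 0.39)
```

```bash

python3 -m inch '[{"dx":-0.0015,"dy":-0.001,"dz":0.04,"rx":0,"ry":0,"rz":0},{"dx":-0.0015,"dy":-0.001,"dz":0.09,"rx":0,"ry":0,"rz":0},{"dx":-0.0015,"dy":-0.001,"dz":0.14,"rx":0,"ry":0,"rz":0},{"dx":-0.0015,"dy":-0.001,"dz":0.17,"rx":0,"ry":0,"rz":0},{"dx":-0.0015,"dy":-0.001,"dz":0.185,"rx":0,"ry":0,"rz":0}]'
python3 -m inch '[{"dx":0,"dy":0,"dz":0.003,"rx":0,"ry":0,"rz":0},{"dx":0,"dy":0,"dz":0.006,"rx":0,"ry":0,"rz":0},{"dx":0,"dy":0,"dz":0.009,"rx":0,"ry":0,"rz":0},{"dx":0,"dy":0,"dz":0.011,"rx":0,"ry":0,"rz":0},{"dx":0,"dy":0,"dz":0.012,"rx":0,"ry":0,"rz":0}]'
python3 -m inch '[{"dx":0,"dy":0,"dz":0.001,"rx":0,"ry":0,"rz":0},{"dx":0,"dy":0,"dz":0.002,"rx":0,"ry":0,"rz":0},{"dx":0,"dy":0,"dz":0.002,"rx":0,"ry":0,"rz":0}]'
```

```text
time: 32.25
tool_pos: [0.5382, -0.0714, -0.0294]
tool_rot: [-0.002, -0.053, 0.999, 0.001]
contact_force: [-0.3, 0.5, -0.2]
gripper_width: 0.705
grasp_force: 66.5
time: 32.75
tool_pos: [0.5413, -0.0731, -0.0353]
tool_rot: [0.001, -0.052, 0.999, -0.0]
contact_force: [0.4, 0.3, -0.6]
gripper_width: 0.704
grasp_force: 66.5
time: 33.05
tool_pos: [0.5405, -0.0728, -0.0377]
tool_rot: [-0.0, -0.052, 0.999, 0.0]
contact_force: [-0.5, -0.1, -1.3]
gripper_width: 0.702
grasp_force: 66.5
```

```bash

python3 -m inch '[{"dx":0.0006,"dy":0.0008,"dz":0.0008,"rx":0,"ry":0,"rz":0},{"dx":0.0006,"dy":0.0008,"dz":0.0015,"rx":0,"ry":0,"rz":0},{"dx":0.0006,"dy":0.0008,"dz":0.0015,"rx":0,"ry":0,"rz":0}]'
python3 -m inch '[{"dx":0,"dy":0,"dz":0.0006,"rx":0,"ry":0,"rz":0},{"dx":0,"dy":0,"dz":0.0012,"rx":0,"ry":0,"rz":0},{"dx":0,"dy":0,"dz":0.0012,"rx":0,"ry":0,"rz":0}]'
python3 -m inch '[{"dx":0,"dy":0,"dz":0.0006,"rx":0,"ry":0,"rz":0},{"dx":0,"dy":0,"dz":0.0012,"rx":0,"ry":0,"rz":0},{"dx":0,"dy":0,"dz":0.0012,"rx":0,"ry":0,"rz":0}]'
```

```text
time: 33.35
tool_pos: [0.5399, -0.0722, -0.039]
tool_rot: [-0.0, -0.052, 0.999, 0.0]
contact_force: [0.9, 0.8, -0.3]
gripper_width: 0.706
grasp_force: 66.5
time: 33.65
tool_pos: [0.5401, -0.0723, -0.0396]
tool_rot: [-0.0, -0.052, 0.999, -0.0]
contact_force: [-2.0, 1.4, 2.5]
gripper_width: 0.708
grasp_force: 66.8
time: 33.95
tool_pos: [0.54, -0.0723, -0.0397]
tool_rot: [-0.0, -0.052, 0.999, 0.0]
contact_force: [-4.8, 1.2, 9.6]
gripper_width: 0.703
grasp_force: 67.6
```

```bash

python3 -m inch '[{"dx":0,"dy":0,"dz":-0.001,"rx":0,"ry":0,"rz":0},{"dx":0,"dy":0,"dz":-0.001,"rx":0,"ry":0,"rz":0}]'
python3 -m inch '[{"dx":0,"dy":0,"dz":0,"rx":0,"ry":0,"rz":0},{"dx":0,"dy":0,"dz":0,"rx":0,"ry":0,"rz":0},{"dx":0,"dy":0,"dz":0,"rx":0,"ry":0,"rz":0},{"dx":0,"dy":0,"dz":0,"rx":0,"ry":0,"rz":0}]' 1
python3 -m inch '[{"dx":0,"dy":0,"dz":-0.02,"rx":0,"ry":0,"rz":0},{"dx":0,"dy":0,"dz":-0.07,"rx":0,"ry":0,"rz":0},{"dx":0,"dy":0,"dz":-0.13,"rx":0,"ry":0,"rz":0},{"dx":0,"dy":0,"dz":-0.19,"rx":0,"ry":0,"rz":0},{"dx":0,"dy":0,"dz":-0.25,"rx":0,"ry":0,"rz":0}]'
python3 -m inch '[{"dx":0,"dy":0,"dz":-0.05,"rx":0,"ry":0,"rz":0},{"dx":0,"dy":0,"dz":-0.05,"rx":0,"ry":0,"rz":0},{"dx":0,"dy":0,"dz":-0.05,"rx":0,"ry":0,"rz":0},{"dx":0,"dy":0,"dz":-0.05,"rx":0,"ry":0,"rz":0}]'
python3 - <<'E'
from h import *
s=state();i=optics.camera_info("wrist");f=optics.grab_frame("wrist");print(s["tool_pos"],yaw(),s["joint_pos"].round(2))
print("pad",shape("wrist","note_pad",.016,i),"sq",shape("wrist","square_tray",.007,i),"long",shape("wrist","long_tray",.006,i))
E
```

```text
time: 34.15
tool_pos: [0.5404, -0.0723, -0.0396]
tool_rot: [0.0, -0.052, 0.999, -0.0]
contact_force: [-1.1, 0.2, 4.0]
gripper_width: 0.71
grasp_force: 66.9
time: 34.55
tool_pos: [0.5398, -0.0722, -0.0403]
tool_rot: [-0.0, -0.052, 0.999, 0.0]
contact_force: [0.7, 0.1, 0.2]
gripper_width: 0.998
grasp_force: 0.0
time: 35.05
tool_pos: [0.5398, -0.0722, 0.1633]
tool_rot: [0.001, -0.052, 0.999, -0.0]
contact_force: [1.1, 0.1, -0.5]
gripper_width: 1.004
grasp_force: 0.0
time: 35.45
tool_pos: [0.5392, -0.072, 0.199]
tool_rot: [-0.001, -0.052, 0.999, 0.0]
contact_force: [-0.7, 0.0, -0.4]
gripper_width: 0.999
grasp_force: 0.0
[ 0.53916637 -0.07202493  0.19896447] -174.0 [-0.27 -0.14  1.79 -0.    1.5  -1.95]
pad ([540.6, -72.6], [65.6, 62.8], 6.8, 0.89) sq ([539.0, -73.4], [90.7, 90.6], 6.0, 0.95) long ([566.8, -312.5], [175.9, 84.2], -89.1, 0.58)
```

The pad is placed to about 1 mm and 1°. A quick side-step to measure the long tray and the glue stick from above before fetching the box.

```bash

python3 -m inch '[{"dx":0,"dy":-0.06,"dz":-0.03,"rx":0,"ry":0,"rz":0},{"dx":0,"dy":-0.12,"dz":-0.05,"rx":0,"ry":0,"rz":0},{"dx":0,"dy":-0.18,"dz":-0.05,"rx":0,"ry":0,"rz":0},{"dx":0,"dy":-0.24,"dz":-0.05,"rx":0,"ry":0,"rz":0},{"dx":0,"dy":-0.27,"dz":-0.05,"rx":0,"ry":0,"rz":0}]'
python3 -m inch '[{"dx":0,"dy":0,"dz":0,"rx":0,"ry":0,"rz":0},{"dx":0,"dy":0,"dz":0,"rx":0,"ry":0,"rz":0},{"dx":0,"dy":0,"dz":0,"rx":0,"ry":0,"rz":0}]'
python3 - <<'E'
from h import *
s=state();print(s["tool_pos"],yaw())
for k in range(2):
    i=optics.camera_info("wrist");f=optics.grab_frame("wrist")
    print("sq",shape("wrist","square_tray",.007,i),"long",shape("wrist","long_tray",.006,i),"glue",shape("wrist","glue_stick",.088,i))
m=nets.outline_of("wrist","long_tray")[0]["pixels"].astype(np.uint8)
c=max(cv2.findContours(m,0,2)[0],key=cv2.contourArea);q=cv2.approxPolyDP(c,6,True).reshape(-1,2);print((bp(i,q[:,0],q[:,1],.006)*1000).round(1).tolist())
E
```

```text
time: 36.15
tool_pos: [0.562, -0.2907, 0.2387]
tool_rot: [-0.001, -0.051, 0.999, 0.0]
contact_force: [0.7, 0.3, -0.5]
gripper_width: 1.003
grasp_force: 0.0
time: 36.45
tool_pos: [0.5625, -0.2859, 0.2394]
tool_rot: [-0.0, -0.053, 0.999, 0.0]
contact_force: [-0.2, 0.3, -0.5]
gripper_width: 1.001
grasp_force: 0.0
[ 0.56251458 -0.28591771  0.23940477] -173.94
sq ([539.5, -74.1], [93.3, 90.3], -84.3, 0.83) long ([566.6, -312.4], [171.5, 85.2], -89.3, 0.85) glue ([457.0, -235.9], [33.9, 23.4], -74.9, 0.72)
sq ([539.6, -74.2], [93.4, 89.2], -83.9, 0.78) long ([567.0, -312.6], [171.0, 84.4], -89.1, 0.78) glue ([458.5, -235.9], [34.8, 23.0], -58.5, 0.55)
[[528.3, -396.9], [609.6, -396.9], [604.8, -226.9], [524.7, -230.6]]
```

Long tray: (.5668,-.3128), axis 91°. Glue stick at about (.457,-.235), well clear. Now back to the card box.

```bash

python3 -m inch '[{"dx":0.005,"dy":0.054,"dz":0,"rx":0,"ry":0,"rz":0},{"dx":0.01,"dy":0.11,"dz":0,"rx":0,"ry":0,"rz":0},{"dx":0.015,"dy":0.17,"dz":0,"rx":0,"ry":0,"rz":0},{"dx":0.02,"dy":0.23,"dz":0,"rx":0,"ry":0,"rz":0},{"dx":0.025,"dy":0.28,"dz":0,"rx":0,"ry":0,"rz":0}]'
python3 -m inch '[{"dx":0.005,"dy":0.057,"dz":0,"rx":0,"ry":0,"rz":0},{"dx":0.01,"dy":0.115,"dz":0,"rx":0,"ry":0,"rz":0},{"dx":0.016,"dy":0.172,"dz":0,"rx":0,"ry":0,"rz":0},{"dx":0.021,"dy":0.23,"dz":0,"rx":0,"ry":0,"rz":0},{"dx":0.026,"dy":0.28,"dz":0,"rx":0,"ry":0,"rz":0}]'
python3 -m inch '[{"dx":0.005,"dy":0.055,"dz":0.01,"rx":0,"ry":0,"rz":0.1},{"dx":0.01,"dy":0.11,"dz":0.02,"rx":0,"ry":0,"rz":0.2},{"dx":0.016,"dy":0.165,"dz":0.03,"rx":0,"ry":0,"rz":0.3},{"dx":0.021,"dy":0.21,"dz":0.04,"rx":0,"ry":0,"rz":0.4},{"dx":0.026,"dy":0.25,"dz":0.05,"rx":0,"ry":0,"rz":0.5}]'
python3 -m inch '[{"dx":0,"dy":0,"dz":0,"rx":0,"ry":0,"rz":0.1},{"dx":0,"dy":0,"dz":0,"rx":0,"ry":0,"rz":0.2},{"dx":0,"dy":0,"dz":0,"rx":0,"ry":0,"rz":0.3},{"dx":0,"dy":0,"dz":0,"rx":0,"ry":0,"rz":0.4},{"dx":0,"dy":0,"dz":0,"rx":0,"ry":0,"rz":0.5}]'
python3 -m inch '[{"dx":0,"dy":0,"dz":0,"rx":0,"ry":0,"rz":0.1},{"dx":0,"dy":0,"dz":0,"rx":0,"ry":0,"rz":0.2},{"dx":0,"dy":0,"dz":0,"rx":0,"ry":0,"rz":0.268},{"dx":0,"dy":0,"dz":0,"rx":0,"ry":0,"rz":0.268},{"dx":0,"dy":0,"dz":0,"rx":0,"ry":0,"rz":0.268}]'
python3 -m inch '[{"dx":0,"dy":0,"dz":0,"rx":0,"ry":0,"rz":0},{"dx":0,"dy":0,"dz":0,"rx":0,"ry":0,"rz":0}]'
python3 - <<'E'
from h import *
s=state();print(s["tool_pos"],yaw())
i=optics.camera_info("wrist");f=optics.grab_frame("wrist")
print("box",shape("wrist","card_box",.078,i),"punch",shape("wrist","hole_punch",.06,i))
m=nets.outline_of("wrist","card_box")[0]["pixels"].astype(np.uint8)
c=max(cv2.findContours(m,0,2)[0],key=cv2.contourArea);q=cv2.approxPolyDP(c,4,True).reshape(-1,2);print(q.tolist(),(bp(i,q[:,0],q[:,1],.078)*1000).round(1).tolist())
E
```

```text
time: 37.4
tool_pos: [0.5186, -0.0643, 0.2401]
tool_rot: [0.0, -0.053, 0.999, 0.0]
contact_force: [0.3, 0.3, -0.4]
gripper_width: 1.0
grasp_force: 0.0
time: 37.9
tool_pos: [0.4744, 0.1563, 0.2403]
tool_rot: [0.0, -0.053, 0.999, 0.0]
contact_force: [1.1, -0.2, -0.4]
gripper_width: 1.002
grasp_force: 0.0
time: 38.4
tool_pos: [0.4327, 0.353, 0.1998]
tool_rot: [0.0, 0.298, 0.954, 0.0]
contact_force: [1.1, -0.6, 0.5]
gripper_width: 1.002
grasp_force: 0.0
time: 38.9
tool_pos: [0.4336, 0.351, 0.2001]
tool_rot: [0.0, 0.628, 0.779, 0.0]
contact_force: [0.0, 0.2, 0.8]
gripper_width: 1.001
grasp_force: 0.0
time: 39.4
tool_pos: [0.4336, 0.3509, 0.2001]
tool_rot: [0.0, 0.768, 0.641, 0.0]
contact_force: [0.1, 0.0, 0.4]
gripper_width: 0.995
grasp_force: 0.0
time: 39.6
tool_pos: [0.4336, 0.3509, 0.2]
tool_rot: [-0.0, 0.768, 0.64, -0.0]
contact_force: [0.2, 0.2, 0.0]
gripper_width: 1.0
grasp_force: 0.0
[0.43358562 0.35092461 0.19997852] 79.61
box ([434.6, 352.6], [140.3, 70.3], 77.0, 0.75) punch ([579.5, 290.8], [131.6, 51.8], -69.6, 0.58)
[[365, 142], [330, 135], [281, 140], [281, 295], [356, 296]] [[480.2, 409.9], [453.7, 420.1], [414.9, 423.4], [386.5, 291.9], [452.8, 278.8]]
```

The box centre is (.4345,.3515) at about 77.8°. I'll align and descend, checking the force before and after the fingers pass the lid.

```bash

python3 -m inch '[{"dx":0.001,"dy":0.001,"dz":0.03,"rx":0,"ry":0,"rz":0.021},{"dx":0.001,"dy":0.001,"dz":0.08,"rx":0,"ry":0,"rz":0.021},{"dx":0.001,"dy":0.001,"dz":0.13,"rx":0,"ry":0,"rz":0.021},{"dx":0.001,"dy":0.001,"dz":0.17,"rx":0,"ry":0,"rz":0.021},{"dx":0.001,"dy":0.001,"dz":0.19,"rx":0,"ry":0,"rz":0.021}]'
python3 -m inch '[{"dx":0,"dy":0,"dz":0,"rx":0,"ry":0,"rz":0},{"dx":0,"dy":0,"dz":0,"rx":0,"ry":0,"rz":0},{"dx":0,"dy":0,"dz":0,"rx":0,"ry":0,"rz":0}]'
python3 - <<'E'
from h import *
s=state();print(s["tool_pos"],yaw(),ts(.4345,.3515,-.003))
i=optics.camera_info("wrist");f=optics.grab_frame("wrist")
m=nets.outline_of("wrist","card_box")[0]["pixels"].astype(np.uint8)
c=max(cv2.findContours(m,0,2)[0],key=cv2.contourArea);q=cv2.approxPolyDP(c,4,True).reshape(-1,2);print(q.tolist(),(bp(i,q[:,0],q[:,1],.078)*1000).round(1).tolist())
E
```

```text
time: 40.3
tool_pos: [0.4324, 0.3503, 0.0443]
tool_rot: [-0.0, 0.778, 0.628, -0.003]
contact_force: [0.3, -0.2, -0.7]
gripper_width: 0.996
grasp_force: 0.0
time: 40.6
tool_pos: [0.4363, 0.3526, 0.0506]
tool_rot: [0.0, 0.778, 0.628, 0.002]
contact_force: [0.7, 0.7, -0.3]
gripper_width: 0.998
grasp_force: 0.0
[0.43627656 0.35263458 0.05062858] 77.76 ('units', [-0.0021, -0.0021, 0.067])
[[234, 154], [250, 422], [381, 424], [399, 156], [375, 147], [262, 147]] [[415.7, 424.9], [386.3, 293.9], [452.0, 278.1], [481.4, 409.9], [472.4, 415.5], [427.5, 425.2]]
```

```bash

python3 -m inch '[{"dx":-0.0025,"dy":-0.0024,"dz":0.01,"rx":0,"ry":0,"rz":0.003},{"dx":-0.0025,"dy":-0.0024,"dz":0.02,"rx":0,"ry":0,"rz":0.003},{"dx":-0.0025,"dy":-0.0024,"dz":0.027,"rx":0,"ry":0,"rz":0.003},{"dx":-0.0025,"dy":-0.0024,"dz":0.03,"rx":0,"ry":0,"rz":0.003}]'
python3 -m inch '[{"dx":0,"dy":0,"dz":0.005,"rx":0,"ry":0,"rz":0},{"dx":0,"dy":0,"dz":0.01,"rx":0,"ry":0,"rz":0},{"dx":0,"dy":0,"dz":0.015,"rx":0,"ry":0,"rz":0},{"dx":0,"dy":0,"dz":0.018,"rx":0,"ry":0,"rz":0},{"dx":0,"dy":0,"dz":0.02,"rx":0,"ry":0,"rz":0}]'
python3 -m inch '[{"dx":0,"dy":0,"dz":0.004,"rx":0,"ry":0,"rz":0},{"dx":0,"dy":0,"dz":0.008,"rx":0,"ry":0,"rz":0},{"dx":0,"dy":0,"dz":0.011,"rx":0,"ry":0,"rz":0},{"dx":0,"dy":0,"dz":0.012,"rx":0,"ry":0,"rz":0},{"dx":0,"dy":0,"dz":0.012,"rx":0,"ry":0,"rz":0}]'
```

```text
time: 41.1
tool_pos: [0.4314, 0.3495, 0.0225]
tool_rot: [-0.0, 0.78, 0.626, -0.001]
contact_force: [-0.2, 0.0, 0.3]
gripper_width: 1.001
grasp_force: 0.0
time: 41.6
tool_pos: [0.4322, 0.35, 0.0077]
tool_rot: [0.0, 0.78, 0.626, -0.0]
contact_force: [-0.3, 0.1, -0.2]
gripper_width: 0.997
grasp_force: 0.0
time: 42.1
tool_pos: [0.4321, 0.35, -0.0018]
tool_rot: [-0.0, 0.78, 0.626, -0.0]
contact_force: [-0.6, 0.3, -0.3]
gripper_width: 1.0
grasp_force: 0.0
```

```bash

python3 -m inch '[{"dx":0.001,"dy":0.001,"dz":0.004,"rx":0,"ry":0,"rz":0},{"dx":0.0015,"dy":0.002,"dz":0.008,"rx":0,"ry":0,"rz":0},{"dx":0.0015,"dy":0.002,"dz":0.012,"rx":0,"ry":0,"rz":0},{"dx":0.0015,"dy":0.002,"dz":0.012,"rx":0,"ry":0,"rz":0},{"dx":0.0015,"dy":0.002,"dz":0.012,"rx":0,"ry":0,"rz":0}]'
python3 -m inch '[{"dx":0,"dy":0,"dz":0,"rx":0,"ry":0,"rz":0},{"dx":0,"dy":0,"dz":0,"rx":0,"ry":0,"rz":0},{"dx":0,"dy":0,"dz":0,"rx":0,"ry":0,"rz":0},{"dx":0,"dy":0,"dz":0,"rx":0,"ry":0,"rz":0},{"dx":0,"dy":0,"dz":0,"rx":0,"ry":0,"rz":0}]' -1
python3 -m inch '[{"dx":0,"dy":0,"dz":-0.005,"rx":0,"ry":0,"rz":0},{"dx":0,"dy":0,"dz":-0.015,"rx":0,"ry":0,"rz":0},{"dx":0,"dy":0,"dz":-0.025,"rx":0,"ry":0,"rz":0},{"dx":0,"dy":0,"dz":-0.03,"rx":0,"ry":0,"rz":0},{"dx":0,"dy":0,"dz":-0.03,"rx":0,"ry":0,"rz":0}]'
```

```text
time: 42.6
tool_pos: [0.4339, 0.3508, -0.0114]
tool_rot: [-0.0, 0.78, 0.626, -0.0]
contact_force: [0.5, 0.5, 0.2]
gripper_width: 1.002
grasp_force: 0.0
time: 43.1
tool_pos: [0.4342, 0.3511, -0.0108]
tool_rot: [-0.0, 0.78, 0.626, 0.0]
contact_force: [-1.0, 0.1, 2.4]
gripper_width: 0.771
grasp_force: 68.5
time: 43.6
tool_pos: [0.4347, 0.3513, 0.0139]
tool_rot: [0.0, 0.78, 0.626, 0.001]
contact_force: [0.2, 0.1, -4.0]
gripper_width: 0.769
grasp_force: 68.0
```

The box is held (~66 read, ~0.4 kg) and leaves the desk. Lifting high and carrying it to the long tray.

```bash

python3 -m inch '[{"dx":0,"dy":0,"dz":-0.03,"rx":0,"ry":0,"rz":0},{"dx":0,"dy":0,"dz":-0.06,"rx":0,"ry":0,"rz":0},{"dx":0,"dy":0,"dz":-0.1,"rx":0,"ry":0,"rz":0},{"dx":0,"dy":0,"dz":-0.13,"rx":0,"ry":0,"rz":0},{"dx":0,"dy":0,"dz":-0.15,"rx":0,"ry":0,"rz":0}]'
python3 -m inch '[{"dx":-0.03,"dy":0.013,"dz":0,"rx":0,"ry":0,"rz":0},{"dx":-0.07,"dy":0.031,"dz":0,"rx":0,"ry":0,"rz":0},{"dx":-0.116,"dy":0.051,"dz":0,"rx":0,"ry":0,"rz":0},{"dx":-0.162,"dy":0.071,"dz":0,"rx":0,"ry":0,"rz":0},{"dx":-0.209,"dy":0.092,"dz":0,"rx":0,"ry":0,"rz":0}]'
python3 -m inch '[{"dx":-0.045,"dy":0.02,"dz":0,"rx":0,"ry":0,"rz":0},{"dx":-0.09,"dy":0.04,"dz":0,"rx":0,"ry":0,"rz":0},{"dx":-0.135,"dy":0.06,"dz":0,"rx":0,"ry":0,"rz":0},{"dx":-0.18,"dy":0.08,"dz":0,"rx":0,"ry":0,"rz":0},{"dx":-0.225,"dy":0.099,"dz":0,"rx":0,"ry":0,"rz":0}]'
python3 -m inch '[{"dx":-0.045,"dy":0.02,"dz":0,"rx":0,"ry":0,"rz":-0.03},{"dx":-0.09,"dy":0.04,"dz":0,"rx":0,"ry":0,"rz":-0.06},{"dx":-0.135,"dy":0.06,"dz":0,"rx":0,"ry":0,"rz":-0.09},{"dx":-0.175,"dy":0.077,"dz":0,"rx":0,"ry":0,"rz":-0.12},{"dx":-0.2,"dy":0.088,"dz":0,"rx":0,"ry":0,"rz":-0.157}]'
python3 - <<'E'
from h import *
s=state();print(s["tool_pos"],yaw(),ts(.5668,-.3126,.12))
i=optics.camera_info("wrist");f=optics.grab_frame("wrist")
print(shape("wrist","card_box",s["tool_pos"][2]+.0108+.078,i))
E
```

```text
time: 44.1
tool_pos: [0.4348, 0.3513, 0.135]
tool_rot: [0.0, 0.78, 0.626, 0.001]
contact_force: [0.2, -0.3, -4.6]
gripper_width: 0.771
grasp_force: 68.9
time: 44.6
tool_pos: [0.4691, 0.1702, 0.1319]
tool_rot: [-0.0, 0.78, 0.626, -0.001]
contact_force: [0.5, 0.3, -3.7]
gripper_width: 0.772
grasp_force: 69.2
time: 45.1
tool_pos: [0.5076, -0.0228, 0.132]
tool_rot: [-0.0, 0.78, 0.626, -0.0]
contact_force: [-0.0, 0.4, -4.9]
gripper_width: 0.767
grasp_force: 69.2
time: 45.6
tool_pos: [0.5418, -0.195, 0.1318]
tool_rot: [-0.0, 0.701, 0.713, -0.0]
contact_force: [0.4, 0.6, -4.0]
gripper_width: 0.774
grasp_force: 69.1
[ 0.54175916 -0.19500237  0.13184722] 91.0 ('units', [-0.1475, 0.0287, 0.0148])
([541.3, -167.8], [88.8, 68.3], -88.9, 0.9)
```

```bash

python3 -m inch '[{"dx":-0.04,"dy":0.008,"dz":0,"rx":0,"ry":0,"rz":0},{"dx":-0.08,"dy":0.016,"dz":0,"rx":0,"ry":0,"rz":0},{"dx":-0.12,"dy":0.024,"dz":0,"rx":0,"ry":0,"rz":0},{"dx":-0.14,"dy":0.028,"dz":0,"rx":0,"ry":0,"rz":0},{"dx":-0.1475,"dy":0.0287,"dz":0,"rx":0,"ry":0,"rz":0}]'
python3 -m inch '[{"dx":0,"dy":0,"dz":0.02,"rx":0,"ry":0,"rz":0},{"dx":0,"dy":0,"dz":0.05,"rx":0,"ry":0,"rz":0},{"dx":0,"dy":0,"dz":0.08,"rx":0,"ry":0,"rz":0},{"dx":0,"dy":0,"dz":0.11,"rx":0,"ry":0,"rz":0},{"dx":0,"dy":0,"dz":0.125,"rx":0,"ry":0,"rz":0}]'
python3 -m inch '[{"dx":0,"dy":0,"dz":0,"rx":0,"ry":0,"rz":0},{"dx":0,"dy":0,"dz":0,"rx":0,"ry":0,"rz":0},{"dx":0,"dy":0,"dz":0,"rx":0,"ry":0,"rz":0}]'
python3 - <<'E'
from h import *
s=state();p=s["tool_pos"];print(p,yaw(),ts(.5668,-.3126,-.0068))
i=optics.camera_info("wrist");f=optics.grab_frame("wrist")
zt=p[2]+.0108+.078
for n,z in(("card_box",zt),("long_tray",.006)):
    L=nets.outline_of("wrist",n)
    if not L: continue
    c=max(cv2.findContours(L[0]["pixels"].astype(np.uint8),0,2)[0],key=cv2.contourArea);q=cv2.approxPolyDP(c,4,True).reshape(-1,2);print(n,q.tolist(),(bp(i,q[:,0],q[:,1],z)*1000).round(1).tolist())
E
```

```text
time: 46.2
tool_pos: [0.567, -0.3107, 0.132]
tool_rot: [-0.001, 0.701, 0.713, 0.0]
contact_force: [-0.4, 0.1, -4.0]
gripper_width: 0.773
grasp_force: 69.0
time: 46.7
tool_pos: [0.5648, -0.3068, 0.0284]
tool_rot: [-0.003, 0.7, 0.714, -0.0]
contact_force: [0.1, 0.6, -4.4]
gripper_width: 0.771
grasp_force: 69.0
time: 47.0
tool_pos: [0.5684, -0.3107, 0.0347]
tool_rot: [0.002, 0.701, 0.713, 0.0]
contact_force: [0.7, 0.3, -3.6]
gripper_width: 0.77
grasp_force: 69.0
[ 0.56844143 -0.3107154   0.03473023] 91.01 ('units', [-0.0022, -0.0022, 0.0519])
card_box [[184, 162], [206, 371], [239, 436], [251, 435], [255, 424], [325, 431], [381, 423], [390, 436], [400, 438], [435, 370], [457, 163], [425, 159], [417, 150], [232, 148], [216, 159]] [[533.2, -242.9], [534.1, -303.4], [542.7, -327.3], [546.5, -326.9], [547.9, -322.6], [569.8, -324.9], [587.2, -321.6], [590.4, -326.6], [593.6, -327.3], [601.9, -301.9], [600.6, -241.9], [592.6, -241.1], [590.4, -238.9], [545.2, -239.3], [541.2, -242.0]]
long_tray [[242, 117], [247, 148], [389, 147], [397, 122], [395, 116]] [[524.6, -229.2], [526.6, -245.4], [605.0, -243.4], [608.3, -230.2], [607.0, -227.2]]
```

In one image the box and tray agree to about 0.3 mm across, and the box needs about 2 mm along the tray. Lowering with that correction.

```bash

python3 -m inch '[{"dx":-0.002,"dy":-0.0003,"dz":0.012,"rx":0,"ry":0,"rz":0},{"dx":-0.002,"dy":-0.0003,"dz":0.024,"rx":0,"ry":0,"rz":0},{"dx":-0.002,"dy":-0.0003,"dz":0.034,"rx":0,"ry":0,"rz":0},{"dx":-0.002,"dy":-0.0003,"dz":0.042,"rx":0,"ry":0,"rz":0},{"dx":-0.002,"dy":-0.0003,"dz":0.045,"rx":0,"ry":0,"rz":0}]'
python3 -m inch '[{"dx":0,"dy":0,"dz":0,"rx":0,"ry":0,"rz":0},{"dx":0,"dy":0,"dz":0.001,"rx":0,"ry":0,"rz":0},{"dx":0,"dy":0,"dz":0.002,"rx":0,"ry":0,"rz":0},{"dx":0,"dy":0,"dz":0.002,"rx":0,"ry":0,"rz":0}]'
python3 - <<'E'
from h import *
s=state();p=s["tool_pos"];print(p,yaw(),ts(.5672,-.3122,-.0068))
i=optics.camera_info("wrist");f=optics.grab_frame("wrist")
for n,z in(("card_box",p[2]+.0888),("long_tray",.006)):
    L=nets.outline_of("wrist",n)
    if not L: continue
    c=max(cv2.findContours(L[0]["pixels"].astype(np.uint8),0,2)[0],key=cv2.contourArea);q=cv2.approxPolyDP(c,4,True).reshape(-1,2);w=(bp(i,q[:,0],q[:,1],z)*1000).round(1);print(n,w[w[:,1]>-260].tolist())
E
```

```text
time: 47.65
tool_pos: [0.566, -0.3112, -0.005]
tool_rot: [-0.001, 0.701, 0.713, -0.0]
contact_force: [-0.8, 0.2, -4.0]
gripper_width: 0.769
grasp_force: 69.0
time: 48.05
tool_pos: [0.5672, -0.3119, -0.0045]
tool_rot: [0.0, 0.701, 0.713, 0.0]
contact_force: [0.5, -0.4, -3.8]
gripper_width: 0.777
grasp_force: 69.0
[ 0.56717798 -0.31193885 -0.00450226] 90.99 ('units', [-0.0003, 0.0, 0.0029])
long_tray [[524.3, -228.7], [526.5, -244.7], [606.6, -243.3], [607.8, -228.0]]
```

```bash

python3 -m inch '[{"dx":0,"dy":0,"dz":0.0008,"rx":0,"ry":0,"rz":0},{"dx":0,"dy":0,"dz":0.0016,"rx":0,"ry":0,"rz":0},{"dx":0,"dy":0,"dz":0.0016,"rx":0,"ry":0,"rz":0}]'
python3 -m inch '[{"dx":0,"dy":0,"dz":0.0006,"rx":0,"ry":0,"rz":0},{"dx":0,"dy":0,"dz":0.0012,"rx":0,"ry":0,"rz":0},{"dx":0,"dy":0,"dz":0.0012,"rx":0,"ry":0,"rz":0}]'
python3 -m inch '[{"dx":0,"dy":0,"dz":0.0004,"rx":0,"ry":0,"rz":0},{"dx":0,"dy":0,"dz":0.0008,"rx":0,"ry":0,"rz":0},{"dx":0,"dy":0,"dz":0.0008,"rx":0,"ry":0,"rz":0}]'
```

```text
time: 48.5
tool_pos: [0.5669, -0.3118, -0.0063]
tool_rot: [-0.0, 0.701, 0.713, -0.0]
contact_force: [-0.6, -0.9, -4.9]
gripper_width: 0.77
grasp_force: 69.0
time: 48.8
tool_pos: [0.567, -0.3119, -0.0068]
tool_rot: [-0.0, 0.701, 0.713, -0.0]
contact_force: [-1.0, 0.9, -1.9]
gripper_width: 0.769
grasp_force: 69.3
time: 49.1
tool_pos: [0.5671, -0.3119, -0.0068]
tool_rot: [-0.0, 0.701, 0.713, -0.0]
contact_force: [-3.8, 2.2, 5.1]
gripper_width: 0.772
grasp_force: 69.9
```

The box rests on the tray floor. Releasing, rising, and checking everything.

```bash

python3 -m inch '[{"dx":0,"dy":0,"dz":-0.0006,"rx":0,"ry":0,"rz":0},{"dx":0,"dy":0,"dz":-0.0006,"rx":0,"ry":0,"rz":0}]'
python3 -m inch '[{"dx":0,"dy":0,"dz":0,"rx":0,"ry":0,"rz":0},{"dx":0,"dy":0,"dz":0,"rx":0,"ry":0,"rz":0},{"dx":0,"dy":0,"dz":0,"rx":0,"ry":0,"rz":0},{"dx":0,"dy":0,"dz":0,"rx":0,"ry":0,"rz":0}]' 1
python3 -m inch '[{"dx":0,"dy":0,"dz":-0.015,"rx":0,"ry":0,"rz":0},{"dx":0,"dy":0,"dz":-0.04,"rx":0,"ry":0,"rz":0},{"dx":0,"dy":0,"dz":-0.08,"rx":0,"ry":0,"rz":0},{"dx":0,"dy":0,"dz":-0.13,"rx":0,"ry":0,"rz":0},{"dx":0,"dy":0,"dz":-0.18,"rx":0,"ry":0,"rz":0}]'
python3 -m inch '[{"dx":0.02,"dy":0,"dz":-0.05,"rx":0,"ry":0,"rz":0},{"dx":0.04,"dy":0,"dz":-0.1,"rx":0,"ry":0,"rz":0},{"dx":0.04,"dy":0,"dz":-0.12,"rx":0,"ry":0,"rz":0},{"dx":0.04,"dy":0,"dz":-0.12,"rx":0,"ry":0,"rz":0},{"dx":0.04,"dy":0,"dz":-0.12,"rx":0,"ry":0,"rz":0}]'
python3 - <<'E'
from h import *
s=state();print(s["tool_pos"],yaw())
i=optics.camera_info("wrist");f=optics.grab_frame("wrist")
for n,z in dict(card_box=.082,long_tray=.006,note_pad=.016,square_tray=.007,glue_stick=.088,rubber_eraser=.016).items(): print("w",n,shape("wrist",n,z,i))
L=nets.outline_of("wrist","card_box")
c=max(cv2.findContours(L[0]["pixels"].astype(np.uint8),0,2)[0],key=cv2.contourArea);q=cv2.approxPolyDP(c,4,True).reshape(-1,2);print((bp(i,q[:,0],q[:,1],.082)*1000).round(1).tolist())
j=optics.camera_info("side");optics.grab_frame("side")
for n,z in dict(card_box=.05,long_tray=.006,note_pad=.016,square_tray=.007,rubber_eraser=.016,small_tray=.006,bottle=.04,round_dish=.008,glue_stick=.044,hole_punch=.03).items(): print("s",n,shape("side",n,z,j))
E
```

```text
time: 49.3
tool_pos: [0.567, -0.3119, -0.0068]
tool_rot: [0.0, 0.701, 0.713, -0.0]
contact_force: [-3.5, 1.6, 4.9]
gripper_width: 0.767
grasp_force: 69.8
time: 49.7
tool_pos: [0.5672, -0.312, -0.0072]
tool_rot: [0.0, 0.701, 0.713, 0.0]
contact_force: [-0.4, -0.5, -0.6]
gripper_width: 0.997
grasp_force: 0.0
time: 50.2
tool_pos: [0.5668, -0.3117, 0.1388]
tool_rot: [0.0, 0.701, 0.713, 0.0]
contact_force: [0.3, -1.0, -0.1]
gripper_width: 1.005
grasp_force: 0.0
time: 50.7
tool_pos: [0.5659, -0.28, 0.2314]
tool_rot: [-0.001, 0.701, 0.713, -0.0]
contact_force: [0.1, -0.3, -0.1]
gripper_width: 1.001
grasp_force: 0.0
[ 0.56589272 -0.28000739  0.23139668] 90.97
w card_box ([566.7, -307.7], [142.6, 70.7], -88.7, 0.65)
w long_tray ([566.3, -239.3], [84.0, 24.4], 1.0, 0.9)
w note_pad ([543.5, -98.8], [61.0, 19.8], 1.0, 0.66)
w square_tray ([542.7, -104.2], [91.0, 35.9], 1.0, 0.63)
w glue_stick ([465.3, -227.7], [42.8, 23.1], 14.6, 0.67)
w rubber_eraser None
[[538.7, -237.9], [531.5, -244.1], [533.8, -377.3], [599.7, -378.3], [600.0, -242.9], [590.8, -236.1]]
s card_box ([568.6, -303.3], [260.4, 86.7], -87.3, 0.75)
s long_tray ([564.3, -307.8], [187.7, 85.3], 89.1, 0.79)
s note_pad None
s square_tray ([538.7, -69.1], [98.9, 88.9], -84.4, 0.93)
s rubber_eraser ([671.0, 85.5], [60.3, 19.9], -61.2, 0.51)
s small_tray ([672.4, 81.4], [92.2, 40.5], -60.9, 0.94)
s bottle ([490.1, 151.5], [82.2, 30.1], -80.8, 0.77)
s round_dish ([489.7, 156.4], [58.0, 53.6], 15.3, 0.64)
s glue_stick ([453.9, -235.4], [151.9, 27.7], -84.4, 0.57)
s hole_punch ([588.5, 279.6], [162.9, 47.6], -69.1, 0.75)
```

The box is centred in the long tray to about 1–2 mm. The glue stick and punch read as they did at the start, and the bottle, eraser and pad sit in their trays. Handing in.

```bash
python3 -c "
from plant import ticket; print(ticket.job_done())"
```

```text
the job is handed in; nothing more can be done
None
```

The pile is apart and the job is handed in at about 51 s: bottle, eraser, note pad and card box were each set down in their own trays, the last three centred to about 1–2 mm by camera (the bottle checked only by eye), and the hole punch and glue stick read where they stood; the hand-in gave no verdict.

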